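# Blank off the test cells and mark the unit out of use

### The job

Take the test unit out of use: tilt the parts bin fully forward, take out every blanking cover lying at its back, and fit each one on a cell of its own on top of the unit, turned so that all four studs come through its holes and it sits flat and fully home. Tilt the bin fully back shut, and lift the orange notice board out of its foot and stand it on the bench on its bottom edge, in front of the unit's display, leaning back about 15 degrees with its flat face along the unit's front. Leave the amber bottle, the white jar and the beaker where they stand.

Things in the scene. Friction and masses are not known exactly. Their poses are not given: they have to be found in the camera images.
- bin (a joint): Tilt of the parts bin, rad: 0 shut (upright), grows as it tilts forward, out of the cabinet's front, to a stop at 0.70. White open-topped bin, 280 wide, 150 deep, front wall 130 high, back wall 50 high, walls and floor 4 to 5 thick. It turns about its lower front edge. Stiff hinge: it stays where it is left; moving it by the handle takes about 6 to 15 N.
- bin_pivot (a point): Middle of the bin's hinge line, its lower front edge, 14 mm above the bench. Axes are the cabinet's: x into it (to the back), y left along the hinge, z up. At tilt t, a bin point that is d behind and h above the line when shut stands d cos t - h sin t behind and d sin t + h cos t above it.
- cabinet: Grey cabinet round the bin, fixed; origin at the bottom of its front, middle; axes as bin_pivot. 300 wide, 175 deep, 174 high. Roof (8 thick) and full-height sides begin 85 mm behind the front and overhang the bin's back, so the covers there are out of reach until the bin is tilted; ahead of that the cabinet's sides are 60 high.
- bin_handle (a point): Centre of the bin's handle: a round steel bar, 10 in diameter, along y, free between its brackets for 96, with 33 mm clear between bar and front wall. It is 38 mm in front of the wall and 122 above the hinge line when shut. This point and its axes tilt with the bin.
- cover0_grip (a point): Blanking cover (None if absent): aluminium plate 64 x 64 x 8, about 100 g, with an 8.5 hole in each corner, 22 mm either way from the middle, and a bridge handle on top. This point: centre of the handle's cross-bar, 46 long (own x), 10 thick (y), 14 high (z, out of the top), 33 above the plate's underside; gap of 18 under the bar.
- cover1_grip (a point): Another cover, the same (None if absent). At the start the covers lie flat, handles up, on the bin's floor, in its rear compartment between the back wall and a 20 high cross-rib that stands 57 behind the front wall; in the tilted bin they slide down against that rib. A brass coupling and a bolt in the front compartment stay there.
- cover2_grip (a point): Another cover, the same (None if absent). A cover looks the same after a half turn; its holes match after each quarter turn.
- cell0 (a point): Centre of the flat seat of a test cell on top of the unit: a steel collar 92 in diameter, its top 112 above the bench. Axes are the unit's. Four studs (6 in diameter, round tips) stand 20 up from the seat, 31.1 mm from its centre: in front, behind, left and right along the unit's x and y, so a cover goes on turned 45 degrees to the unit. Home, a cover's cross-bar point is 33 above this.
- cell1 (a point): The same for the middle cell, 95 mm to the left of cell0.
- cell2 (a point): The same for the third cell, 95 mm to the left of cell1.
- unit_front (a point): Middle of the upper front edge of the white test unit (fixed), 100 above the bench. x points into the unit (to its back), y left along its front, z up. Body 310 wide, 210 deep, front face upright, display in the middle of the front; the row of cells is 75 behind the front.
- board_center (a point): Centre of the orange notice board, a flat plate 110 wide (x), 9 thick (y), 160 high (z, up), about 110 g, both faces alike. At the start it stands upright in a slot, 17 deep and 13 wide, of a black foot (90 x 44, 22 high, fixed on the bench), its bottom edge 5 above the bench. Its upper part can be pinched from above across the thickness.
- amber_bottle_mid (a point): Amber bottle, 60 in diameter, 130 high; point half-way up. To be left alone.
- jar_mid (a point): White jar, 64 in diameter, 80 high; point half-way up. To be left alone.
- beaker_mid (a point): Glass beaker, 60 in diameter, 85 high, between cabinet and unit; point half-way up. To be left alone.
Not all that is in view belongs to the job. What is shaped like the part that bears cover2_grip but blue, green or pink is not meant.

How it is judged:
On the way:
1. the bin is tilted fully forward (0.62 rad or more) (value of joint bin above 0.62 rad), for 0.2 s.
At the end, for the whole second after the job is handed in: Each cover is home on a cell (within 5 mm of centre and 3.5 mm of the seat, level to 0.06 rad); the bin is shut (below 0.05 rad); the board stands on the bench leaning back 0.10 to 0.52 rad, touching the unit, within 60 mm of its front's middle and 0.6 rad of parallel; all at rest (((horizontal distance between cover0_grip and cell0 below 0.005 m and z of cover0_grip in the frame of cell0 between 0.029 and 0.0365 m and angle between the z axis of cover0_grip and the z axis of cell0, either way round below 0.06 rad) or (horizontal distance between cover0_grip and cell1 below 0.005 m and z of cover0_grip in the frame of cell1 between 0.029 and 0.0365 m and angle between the z axis of cover0_grip and the z axis of cell1, either way round below 0.06 rad) or (horizontal distance between cover0_grip and cell2 below 0.005 m and z of cover0_grip in the frame of cell2 between 0.029 and 0.0365 m and angle between the z axis of cover0_grip and the z axis of cell2, either way round below 0.06 rad)) and ((horizontal distance between cover1_grip and cell0 below 0.005 m and z of cover1_grip in the frame of cell0 between 0.029 and 0.0365 m and angle between the z axis of cover1_grip and the z axis of cell0, either way round below 0.06 rad) or (horizontal distance between cover1_grip and cell1 below 0.005 m and z of cover1_grip in the frame of cell1 between 0.029 and 0.0365 m and angle between the z axis of cover1_grip and the z axis of cell1, either way round below 0.06 rad) or (horizontal distance between cover1_grip and cell2 below 0.005 m and z of cover1_grip in the frame of cell2 between 0.029 and 0.0365 m and angle between the z axis of cover1_grip and the z axis of cell2, either way round below 0.06 rad)) and ((horizontal distance between cover2_grip and cell0 below 0.005 m and z of cover2_grip in the frame of cell0 between 0.029 and 0.0365 m and angle between the z axis of cover2_grip and the z axis of cell0, either way round below 0.06 rad) or (horizontal distance between cover2_grip and cell1 below 0.005 m and z of cover2_grip in the frame of cell1 between 0.029 and 0.0365 m and angle between the z axis of cover2_grip and the z axis of cell1, either way round below 0.06 rad) or (horizontal distance between cover2_grip and cell2 below 0.005 m and z of cover2_grip in the frame of cell2 between 0.029 and 0.0365 m and angle between the z axis of cover2_grip and the z axis of cell2, either way round below 0.06 rad)) and value of joint bin below 0.05 rad and angle between board_center's own z axis and vertical between 0.1 and 0.52 rad and height (world z) of board_center below 0.085 m and angle between the y axis of board_center and the x axis of unit_front, either way round below 0.6 rad and x of board_center in the frame of unit_front between -0.08 and 0 m and y of board_center in the frame of unit_front between -0.06 and 0.06 m and contact force between board and unit above 0.02 N and linear speed of each of cover0, cover1, cover2, board below 0.03 m/s).
It fails at once if the amber bottle, the jar or the beaker is shifted by more than 50 mm or toppled (distance of any of amber_bottle_mid, jar_mid, beaker_mid from where it was at the start of the episode above 0.05 m or angle between any of amber_bottle_mid, jar_mid, beaker_mid's own z axis and vertical above 0.6 rad).
Of cover0, cover1, cover2 only 2 to 3 are there at a start; the rules pass over those that are not, and their reading is None.
At some moment in a run one of cover0, cover1, cover2 may be knocked a few centimetres aside while the robot is not near it.
Once in a run the grip may slacken for a moment while it holds something.
It also fails if it takes over 210 s, if anything falls off the work surface, if the arm or the gripper's body presses on something with over 40 N, if the wrist force passes 120 N, or if a joint passes its speed limit or range.

### The arm

A 6-joint arm with a two-finger parallel gripper is mounted at the origin on the work surface. World frame = base frame: x ahead of the robot, y to its left, z up, the work surface at z = 0. Lengths are in m, angles in rad, forces in N, time in s.
With the tool pointing down it reaches from about 0.325 to 0.875 m from the base axis. Payload 4.4 kg.
Tool frame: the origin (TCP) lies midway between the tips of the shut fingers; the grasp point (between the pads) lies 19 mm behind it; y points along the fingers, z is the direction in which the jaws open and shut, and the axes are right-handed (so a half turn about y gives the same grasp; the last joint's range is limited). The gripper opens to 85 mm and grips with 20 to 120 N. Pads are 22 mm wide; open, the fingers measure 114 mm over their backs; the gripper's body (76 mm by 85 mm) begins 54 mm behind the grasp point. The pads swing forward as they close: fully open they stand 13 mm farther back than shut.
Start: joints at [1.115, 0.207, 1.542, -0, 1.393, -0.15], TCP at [0.173, 0.548, 0.231] pointing down, gripper open.
Joint ranges: [-2.73, 2.73], [-0.86, 2.22], [0.23, 2.46], [-1.11, 4.25], [0.08, 2.63], [-2.82, 2.82]. Speed limits (rad/s): [2.79, 2.79, 3.14, 3.14, 3.14, 3.14].

### API

Orientations are given as a unit quaternion [w, x, y, z].
In Python, from bench import manip gives the robot as it stands. The module is installed in compiled form; this text tells all that it offers.
- The arm moves only by the tool apply_moves, never from a script. Its argument "deltas" is a list of rows, each an object with "xyz": the shift along the tool's x, y, z in mm, a list of three; "twist": the turn, a rotation vector about the tool's x, y, z in rad, a list of three; "claw": the opening, from 0 (shut) to 1 (fully open). A call has 1 to 10 rows; each row shifts and turns the commanded pose from where the row before left it, along the tool's axes as they then stand; what a row does not reach is not made up. A row lasts 1/12 s, in which the tool goes at most 41.7 mm and 7.16 degrees, less where a joint would pass 70% of its speed; a pose out of reach is approached as far as the arm can. A call with a gripper value outside its range is refused whole. The fingers move at their own pace and stop on an object; "squeeze" is the grip in N (left out, the last holds). Time passes only in rows, so rows that do not move let the fingers close. It gives the time, the measured TCP pose, the force and the opening at its end, in the units of the state.
- manip.sense(): the state, without advancing time (a new reading comes with each control period).
- manip.get_image(name): name is "scene" or "top" or "wrist"; returns the picture (480x640x3 uint8, red, green, blue); there is no depth.
- manip.camera_model(name): a dict with "fx", "fy", "cx", "cy" (pixels), "extrinsics" (4x4, takes a point from camera to world coordinates). Camera axes: x right, y up, looking along -z (the intrinsics and any distortion apply to the point x, -y, -z); pixel columns grow to the right and rows downward; lengths in m; the calibration is good to about 2 mm. The wrist camera is an equidistant fisheye: a pixel r from the principal point sees the ray r / f radians off the axis. A picture is of the moment at which its call begins: read the wrist's pose just before it. camera_model takes no time and is no camera call; for the wrist camera it gives the pose at the moment of the call.
- manip.job_done(): hands the job in, once; it reports no verdict.
The state is a dict: "t": time; "q": joint angles; "joint_velocities": joint speeds; "tau": joint torques, N m; "tool_pos": TCP position; "orientation": TCP orientation; "wrist_force": force on the tool from outside, world axes, zero at the start; "ft_torque": the same for the moment, N m; "finger_gap": finger opening in m.
Only numpy, scipy, OpenCV 4.12 (cv2) and the standard library are available. Lean on these libraries where they do the work, as an engineer would, in place of code of your own. Each camera call takes 0.05 s, during which the arm holds its last target. There are 200 camera calls.

## Working session

There is one attempt and no reset: what is moved stays moved. The work goes in short steps, Python scripts to look and compute and a tool call to move; the robot and the scene stay as the last step left them, time stands still between calls to the robot, and variables do not carry over. Pictures are saved under pics/ and viewed, about 12 in all and at most 16, crops included, and the job is handed in when it is done.

Besides the shell and the picture viewer there is one more tool, called after "Emit:" as name(argument=value, ...), one argument or row to a line, values as JSON. apply_moves: Moves the arm, as the interface text tells. Its arguments: {"type":"object","properties":{"deltas":{"type":"array","items":{"type":"object","properties":{"xyz":{"type":"array","items":{"type":"number"}},"twist":{"type":"array","items":{"type":"number"}},"claw":{"type":"number"}}}},"squeeze":{"type":"number"}},"required":["deltas"]}

```bash
mkdir -p pics
cat > h.py <<'E'
import numpy as np, cv2
from bench import manip
from scipy.spatial.transform import Rotation as R
def Rq(q): return R.from_quat([q[1],q[2],q[3],q[0]])
def save(img,n): cv2.imwrite('pics/'+n+'.png',img[:,:,::-1])
def rays(name,uv,cm=None):
    cm=cm or manip.camera_model(name); E=np.array(cm['extrinsics'])
    uv=np.atleast_2d(np.array(uv,float)); x=(uv[:,0]-cm['cx'])/cm['fx']; y=(uv[:,1]-cm['cy'])/cm['fy']
    if name=='wrist':
        r=np.hypot(x,y)+1e-12; d=np.c_[np.sin(r)*x/r,-np.sin(r)*y/r,-np.cos(r)]
    else: d=np.c_[x,-y,-np.ones_like(x)]
    return E[:3,3],d@E[:3,:3].T
def onz(name,uv,z,cm=None):
    o,d=rays(name,uv,cm); return o+d*((z-o[2])/d[:,2])[:,None]
def proj(name,P,cm=None):
    cm=cm or manip.camera_model(name); E=np.array(cm['extrinsics'])
    p=(np.atleast_2d(P)-E[:3,3])@E[:3,:3]; x,y,z=p[:,0],-p[:,1],-p[:,2]
    if name=='wrist':
        r=np.hypot(x,y)+1e-12; t=np.arctan2(r,z); x,y=t*x/r,t*y/r
    else: x,y=x/z,y/z
    return np.c_[cm['cx']+cm['fx']*x,cm['cy']+cm['fy']*y]
def tri(n1,u1,n2,u2,c1=None,c2=None):
    a,d=rays(n1,u1,c1); b,e=rays(n2,u2,c2); d=d[0]/np.linalg.norm(d[0]);e=e[0]/np.linalg.norm(e[0])
    s=np.linalg.lstsq(np.c_[d,-e],b-a,rcond=None)[0]; p,q=a+d*s[0],b+e*s[1]
    return (p+q)/2,np.linalg.norm(p-q)
def st():
    s=manip.sense(); return s
def go(pos,Rt):
    """delta in tool frame mm and rotvec to reach pos,Rt(Rotation)"""
    s=manip.sense(); R0=Rq(s['orientation']); d=R0.inv().apply(np.array(pos)-s['tool_pos'])*1000
    return d.round(1),(R0.inv()*Rt).as_rotvec().round(3)
E
python3 - <<'E'
from h import *
s=st(); print(s); 
print(Rq(s['orientation']).as_matrix().round(3))
for n in('scene','top'): 
    save(manip.get_image(n),n+'0'); c=manip.camera_model(n);print({k:np.round(v,3).tolist() for k,v in c.items()})
save(manip.get_image('wrist'),'wrist0')
print({k:np.round(v,3).tolist() for k,v in manip.camera_model('wrist').items()})
E
```

```text
{'t': 0.0, 'q': array([ 1.11549302e+00,  2.07432375e-01,  1.54299625e+00, -6.91406399e-07,
        1.39351474e+00, -1.50527962e-01]), 'joint_velocities': array([-2.19958087e-03, -1.06969071e-03,  9.08812019e-04, -1.03945150e-03,
       -6.61304589e-04,  4.91977157e-05]), 'tau': array([ 4.05922283e-04, -3.83027744e+01, -2.91601163e+01, -3.39513081e-04,
        1.05228098e-02,  2.19641453e-05]), 'tool_pos': array([0.17222429, 0.54778295, 0.23009869]), 'orientation': array([-0.69811863,  0.6997053 , -0.10758537,  0.10708999]), 'wrist_force': array([0.43610613, 0.12705576, 0.25385525]), 'ft_torque': array([-0.00453282,  0.00931988,  0.00357828]), 'finger_gap': 0.08542498164172427}
[[ 0.954 -0.001  0.3  ]
 [-0.3   -0.002  0.954]
 [-0.    -1.    -0.002]]
{'fx': 523.277, 'fy': 523.277, 'cx': 315.312, 'cy': 242.307, 'extrinsics': [[0.887, -0.352, 0.298, 0.877], [0.461, 0.677, -0.574, -0.849], [0.001, 0.646, 0.763, 1.212], [0.0, 0.0, 0.0, 1.0]]}
{'fx': 438.701, 'fy': 438.701, 'cx': 322.051, 'cy': 244.977, 'extrinsics': [[-0.008, 0.985, -0.17, 0.263], [-1.0, -0.011, -0.013, 0.001], [-0.014, 0.169, 0.985, 1.171], [0.0, 0.0, 0.0, 1.0]]}
{'fx': 371.648, 'fy': 371.648, 'cx': 323.431, 'cy': 243.617, 'extrinsics': [[0.301, -0.92, -0.251, 0.109], [0.954, 0.29, 0.08, 0.568], [-0.001, -0.263, 0.965, 0.375], [0.0, 0.0, 0.0, 1.0]]}
```

View pics/scene0.png

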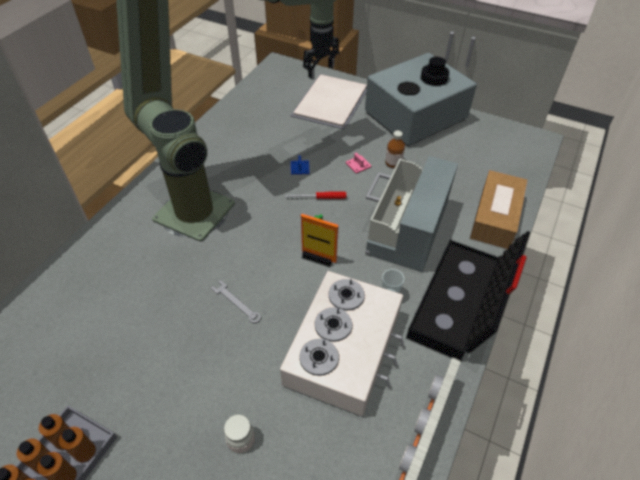

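View pics/top0.png

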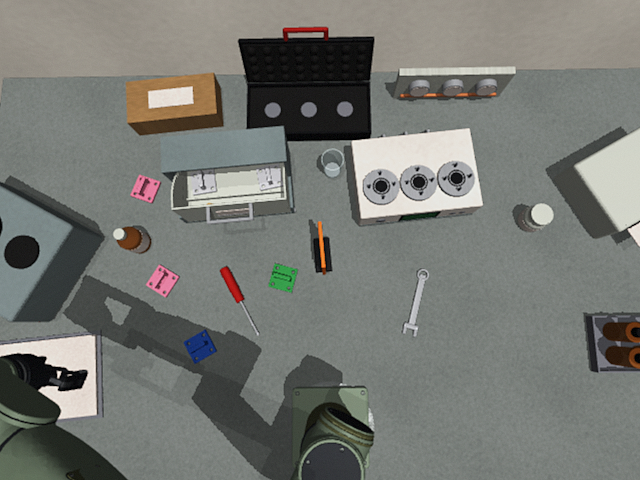

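Scene: the cabinet and bin are at top px (230,180), with two grey covers inside at (205,180) and (268,178). The unit is at (417,175) with cells at (380,186), (419,182) and (457,177), and the board is at (321,247).

Things that could be taken for a cover: pink at (145,188) and (163,280), green at (283,277), blue at (200,345). All are coloured, so not meant. The grey ones inside the bin are the right ones; I'll check them in a crop.

Run:
```python
from h import *
t=cv2.imread('pics/top0.png'); s=cv2.imread('pics/scene0.png')
a=cv2.resize(t[115:285,150:490],(800,400),interpolation=cv2.INTER_CUBIC)
cv2.imwrite('pics/c1.png',a)
b=cv2.resize(s[140:380,270:470],(500,600),interpolation=cv2.INTER_CUBIC)
cv2.imwrite('pics/c2.png',b)
```

```text
(no output)
```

View pics/c1.png

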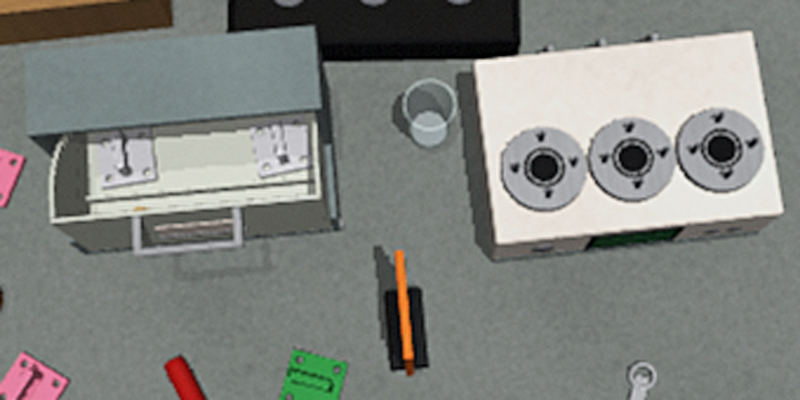

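View pics/c2.png

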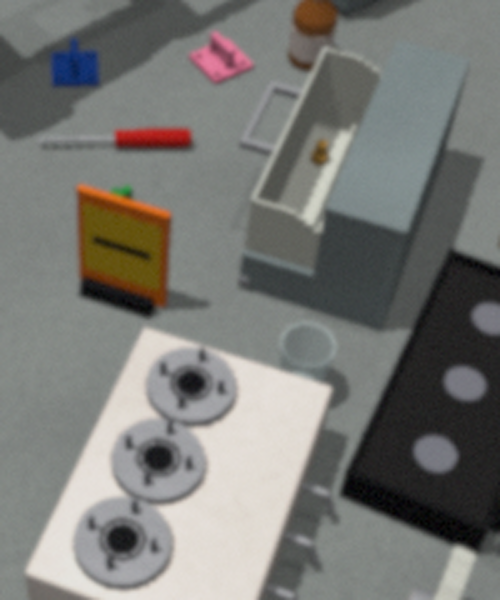

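```bash
cat >> h.py <<'E'
def c1(p): return np.array(p)/2.353+[150,115]
def c2(p): return np.array(p)/2.5+[270,140]
E
python3 - <<'E'
from h import *
np.set_printoptions(precision=4,suppress=True)
cl=onz('top',c1([(544,168),(632,159),(721,149)]),.112); print('cells top',cl)
print('cells scene',onz('scene',c2([(192,385),(158,459),(123,540)]),.112))
print('unit front edge',onz('top',c1([(497,245),(783,213)]),.100))
print('unit back edge',onz('top',c1([(473,62),(752,33)]),.100))
h=onz('top',c1([(137,250),(241,243)]),.136);print('handle',h)
print('handle scene',onz('scene',c2([(279,86),(244,145)]),.136))
print('roof top front corners',onz('top',c1([(30,135),(320,106)]),.174),'back',onz('top',c1([(27,57),(318,27)]),.174))
im=cv2.imread('pics/top0.png');hsv=cv2.cvtColor(im,cv2.COLOR_BGR2HSV)
m=cv2.inRange(hsv,(8,180,150),(20,255,255));m[:,:300]=0;m[:,345:]=0;m[:215]=0;m[285:]=0
ys,xs=np.nonzero(m);print(xs.min(),xs.max(),ys.min(),ys.max())
pts=np.c_[xs,ys];r=cv2.minAreaRect(pts.astype(np.float32));print(r,cv2.boxPoints(r))
print('board top',onz('top',cv2.boxPoints(r),.165))
print('board scene top',onz('scene',c2([(77,188),(171,216)]),.165))
print('cover top px',onz('top',c1([(124,155),(283,147)]),.14+0*.05))
E
```

```text
cells top [[ 0.5922 -0.1345  0.112 ]
 [ 0.6009 -0.2282  0.112 ]
 [ 0.6108 -0.3231  0.112 ]]
cells scene [[ 0.5986 -0.1382  0.112 ]
 [ 0.6064 -0.2323  0.112 ]
 [ 0.616  -0.3257  0.112 ]]
unit front edge [[ 0.5116 -0.0835  0.1   ]
 [ 0.543  -0.3882  0.1   ]]
unit back edge [[ 0.7176 -0.0621  0.1   ]
 [ 0.7468 -0.3686  0.1   ]]
handle [[0.5023 0.2901 0.136 ]
 [0.5084 0.1828 0.136 ]]
handle scene [[0.5112 0.2912 0.136 ]
 [0.5144 0.1792 0.136 ]]
roof top front corners [[0.6143 0.3928 0.174 ]
 [0.6411 0.0984 0.174 ]] back [[0.6981 0.4004 0.174 ]
 [0.7265 0.1009 0.174 ]]
318 325 222 267
((321.1352844238281, 244.48773193359375), (45.35840606689453, 4.16464376449585), 84.80557250976562) [[317.0082 222.0902]
 [321.1558 221.7132]
 [325.2623 266.8853]
 [321.1148 267.2623]]
board top [[0.4906 0.0255 0.165 ]
 [0.4914 0.0157 0.165 ]
 [0.3845 0.0071 0.165 ]
 [0.3838 0.0167 0.165 ]]
board scene top [[0.3886 0.0058 0.165 ]
 [0.4981 0.0162 0.165 ]]
cover top px [[0.6031 0.3063 0.14  ]
 [0.6097 0.1401 0.14  ]]
```

Two covers are present, and the middle of the rear compartment is empty. I'm moving above the handle, with the jaws turned across the bar.

Emit:
apply_moves(
  deltas=[
    {"xyz": [41.0,-1,-19.7],"claw": 1},
    {"xyz": [30,-1,-14],"claw": 1},
    {"xyz": [30,-1,-14],"claw": 1},
    {"xyz": [30,-1,-14],"claw": 1},
    {"xyz": [30,-1,-14],"claw": 1},
    {"xyz": [30,-1,-14],"claw": 1},
    {"xyz": [30,-1,-14],"claw": 1},
    {"xyz": [30,-1,-14],"claw": 1},
    {"xyz": [30,-1,-14],"claw": 1},
    {"xyz": [30,-1,-14],"claw": 1},
  ],
)

```text
invalid input at $.deltas[0]: expected keys xyz, twist, claw
```

Emit:
apply_moves(
  deltas=[
    {"xyz": [25,0,-12],"twist": [0,0.117,0],"claw": 1},
    {"xyz": [25,0,-12],"twist": [0,0.117,0],"claw": 1},
    {"xyz": [25,0,-12],"twist": [0,0.117,0],"claw": 0.7},
    {"xyz": [25,0,-12],"twist": [0,0.117,0],"claw": 0.7},
    {"twist": [0,0.117,0]},
    {"twist": [0,0.117,0]},
    {"twist": [0,0.117,0]},
    {"twist": [0,0.117,0]},
    {"twist": [0,0.117,0]},
    {"twist": [0,0.117,0]},
  ],
)

```text
invalid input at $.deltas[4]: expected keys xyz, twist, claw
```

Run:
```python
from h import *
np.set_printoptions(precision=4,suppress=True)
s=st();print(s['t'],s['tool_pos'],s['q'],s['wrist_force'],s['finger_gap']);print(Rq(s['orientation']).as_matrix())
y=.09
Rt=R.from_matrix(np.c_[[np.sin(y),-np.cos(y),0],[0,0,-1],[np.cos(y),np.sin(y),0]])
print(go([.509,.236,.26],Rt))
```

```text
0.15 [0.1723 0.548  0.2304] [ 1.1155  0.2072  1.5426 -0.      1.3935 -0.1505] [-0.3707 -0.0871 -1.0696] 0.0853215106028259
[[ 0.9539 -0.0008  0.3001]
 [-0.3001 -0.0016  0.9539]
 [-0.0002 -1.     -0.0018]]
(array([ 414.8,  -29.4, -196.6]), array([0.002, 1.176, 0.001]))
```

Emit:
apply_moves(
  deltas=[
    {"xyz": [30,-3,-14],"twist": [0,0,0],"claw": 1},
    {"xyz": [30,-3,-14],"twist": [0,0,0],"claw": 1},
    {"xyz": [30,-3,-14],"twist": [0,0,0],"claw": 1},
    {"xyz": [30,-3,-14],"twist": [0,0,0],"claw": 1},
    {"xyz": [30,-3,-14],"twist": [0,0,0],"claw": 1},
    {"xyz": [30,-3,-14],"twist": [0,0,0],"claw": 1},
    {"xyz": [30,-3,-14],"twist": [0,0,0],"claw": 1},
    {"xyz": [30,-3,-14],"twist": [0,0,0],"claw": 1},
    {"xyz": [30,-3,-14],"twist": [0,0,0],"claw": 1},
    {"xyz": [30,-3,-14],"twist": [0,0,0],"claw": 1},
  ],
)

```text
t: 0.98
tool_pos: [0.4175, 0.3235, 0.2612]
orientation: [-0.699, 0.699, -0.107, 0.107]
wrist_force: [0.1, 0.1, 0.1]
finger_gap: 0.0856
```

Emit:
apply_moves(
  deltas=[
    {"xyz": [29,0,-14],"twist": [0,0,0],"claw": 1},
    {"xyz": [29,0,-14],"twist": [0,0,0],"claw": 1},
    {"xyz": [29,0,-14],"twist": [0,0,0],"claw": 1},
    {"xyz": [28,0,-14],"twist": [0,0,0],"claw": 1},
    {"xyz": [0,0,0],"twist": [0,0.117,0],"claw": 1},
    {"xyz": [0,0,0],"twist": [0,0.117,0],"claw": 1},
    {"xyz": [0,0,0],"twist": [0,0.117,0],"claw": 1},
    {"xyz": [0,0,0],"twist": [0,0.117,0],"claw": 1},
    {"xyz": [0,0,0],"twist": [0,0.117,0],"claw": 1},
    {"xyz": [0,0,0],"twist": [0,0.117,0],"claw": 1},
  ],
)

```text
t: 1.82
tool_pos: [0.5094, 0.2368, 0.2607]
orientation: [-0.618, 0.619, -0.343, 0.343]
wrist_force: [0.7, -0.8, -0.1]
finger_gap: 0.0852
```

Emit:
apply_moves(
  deltas=[
    {"xyz": [0,0,0],"twist": [0,0.117,0],"claw": 0.7},
    {"xyz": [0,0,0],"twist": [0,0.117,0],"claw": 0.7},
    {"xyz": [0,0,0],"twist": [0,0.117,0],"claw": 0.7},
    {"xyz": [0,0,0],"twist": [0,0.117,0],"claw": 0.7},
    {"xyz": [0,0,0],"twist": [0,0,0],"claw": 0.7},
    {"xyz": [0,0,0],"twist": [0,0,0],"claw": 0.7},
  ],
)

```text
t: 2.32
tool_pos: [0.5094, 0.2369, 0.2609]
orientation: [-0.524, 0.524, -0.475, 0.475]
wrist_force: [-0.8, -0.7, -0.2]
finger_gap: 0.0597
```

```bash
cat >> h.py <<'E'
np.set_printoptions(precision=4,suppress=True)
def down(y):
    "tool down, tool z (jaw axis) = (cos y, sin y)"
    return R.from_matrix(np.c_[[np.sin(y),-np.cos(y),0],[0,0,-1],[np.cos(y),np.sin(y),0]])
def rep(full=0):
    s=st();print('t %.2f'%s['t'],s['tool_pos'],'F',s['wrist_force'],'gap %.4f'%s['finger_gap'],'q',s['q']);
    if full: print(Rq(s['orientation']).as_matrix())
    return s
def wsave(n):
    cm=manip.camera_model('wrist'); im=manip.get_image('wrist'); save(im,n)
    import pickle; pickle.dump(cm,open('pics/%s.pkl'%n,'wb')); return cm,im
def cam(n):
    import pickle; return pickle.load(open('pics/%s.pkl'%n,'rb'))
E
python3 - <<'E'
from h import *
rep(1)
print(go([.509,.236,.26],down(.09)))
wsave('w1')
E
```

```text
t 2.32 [0.5094 0.2369 0.2609] F [-0.8013 -0.7013 -0.1726] gap 0.0597 q [ 0.2813  0.1573  1.5376 -0.      1.4475  0.1824]
[[ 0.0988 -0.0007  0.9951]
 [-0.9951 -0.0002  0.0988]
 [ 0.0001 -1.     -0.0007]]
(array([ 0.9,  0.9, -0.5]), array([0.001, 0.009, 0.   ]))
```

View pics/w1.png

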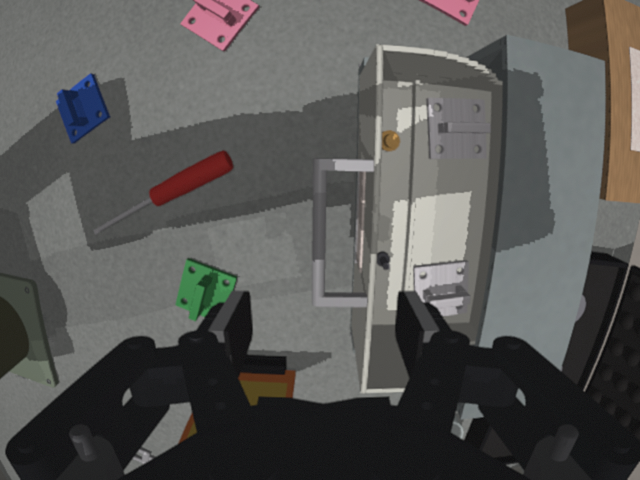

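The wrist view shows the handle bar along x≈320 px, from v≈165 to 300, and two grey covers in the rear compartment at (457,128) and (441,290). It confirms the choice.

Run:
```python
from h import *
cm=cam('w1')
p=onz('wrist',[(320,165),(320,300),(320,233)],.136,cm);print(p)
print('wall top front edge',onz('wrist',[(378,47),(366,390)],.144,cm))
h=p[2]; print(go([h[0],h[1],.117],down(.09)))
```

```text
[[0.5023 0.2882 0.136 ]
 [0.5123 0.1838 0.136 ]
 [0.5071 0.238  0.136 ]]
wall top front edge [[0.5343 0.3779 0.144 ]
 [0.5602 0.1042 0.144 ]]
(array([ -1.2, 144. ,  -2.1]), array([0.001, 0.009, 0.   ]))
```

Emit:
apply_moves(
  deltas=[
    {"xyz": [-1,20,-2],"twist": [0,0,0],"claw": 0.4},
    {"xyz": [0,10,0],"twist": [0,0,0],"claw": 0.4},
    {"xyz": [0,10,0],"twist": [0,0,0],"claw": 0.4},
    {"xyz": [0,15,0],"twist": [0,0,0],"claw": 0.4},
    {"xyz": [0,15,0],"twist": [0,0,0],"claw": 0.4},
    {"xyz": [0,15,0],"twist": [0,0,0],"claw": 0.4},
    {"xyz": [0,15,0],"twist": [0,0,0],"claw": 0.4},
    {"xyz": [0,15,0],"twist": [0,0,0],"claw": 0.4},
    {"xyz": [0,15,0],"twist": [0,0,0],"claw": 0.4},
    {"xyz": [0,15,0],"twist": [0,0,0],"claw": 0.4},
  ],
)

```text
t: 3.2
tool_pos: [0.5073, 0.2377, 0.1151]
orientation: [-0.523, 0.524, -0.475, 0.475]
wrist_force: [-0.5, -0.3, -0.2]
finger_gap: 0.0345
```

Emit:
apply_moves(
  deltas=[
    {"xyz": [0,0,0],"twist": [0,0,0],"claw": 0},
    {"xyz": [0,0,0],"twist": [0,0,0],"claw": 0},
    {"xyz": [0,0,0],"twist": [0,0,0],"claw": 0},
    {"xyz": [0,0,0],"twist": [0,0,0],"claw": 0},
    {"xyz": [0,0,0],"twist": [0,0,0],"claw": 0},
    {"xyz": [0,0,0],"twist": [0,0,0],"claw": 0},
  ],
  squeeze=30,
)

```text
t: 3.7
tool_pos: [0.5057, 0.2374, 0.1151]
orientation: [-0.522, 0.525, -0.476, 0.475]
wrist_force: [-3.6, -1.2, -9.5]
finger_gap: 0.009
```

Run:
```python
from h import *
s=rep(1); n=20; f=.5
t=np.linspace(0,.69,n+1)
d,h=-.038,.122
g0=np.array([0,-.019,0])
# planar in cab frame: x back, z up ; tool rot theta=f*t ; tool y (down) dir=(sin,-cos), tool z=(cos,sin)
P=[];
for a in t:
    b=f*a; ty=np.array([np.sin(b),-np.cos(b)]); gp=np.array([d*np.cos(a)-h*np.sin(a),d*np.sin(a)+h*np.cos(a)])
    P.append((gp+ty*.019,ty,np.array([np.cos(b),np.sin(b)])))
for i in range(n):
    v=P[i+1][0]-P[i][0]; print(i,np.round([v@P[i][1]*1e3,v@P[i][2]*1e3],2),end=' ')
```

```text
t 3.70 [0.5057 0.2374 0.1151] F [-3.6105 -1.1916 -9.4999] gap 0.0090 q [0.2839 0.2974 1.6861 0.0001 1.1623 0.1877]
[[ 0.096  -0.0041  0.9954]
 [-0.9954 -0.0011  0.096 ]
 [ 0.0007 -1.     -0.0042]]
0 [ 1.38 -3.86] 1 [ 1.45 -3.83] 2 [ 1.52 -3.81] 3 [ 1.6  -3.78] 4 [ 1.67 -3.75] 5 [ 1.74 -3.72] 6 [ 1.81 -3.69] 7 [ 1.87 -3.66] 8 [ 1.94 -3.63] 9 [ 2.01 -3.59] 10 [ 2.08 -3.56] 11 [ 2.15 -3.52] 12 [ 2.21 -3.48] 13 [ 2.28 -3.45] 14 [ 2.34 -3.41] 15 [ 2.41 -3.36] 16 [ 2.47 -3.32] 17 [ 2.53 -3.28] 18 [ 2.59 -3.24] 19 [ 2.65 -3.19]
```

Gripped: the gap is 9 mm on the 10 mm bar. Now I'm opening the bin along its arc.

Emit:
apply_moves(
  deltas=[
    {"xyz": [0,1.4,-3.9],"twist": [0.017,0,0],"claw": 0},
    {"xyz": [0,1.4,-3.8],"twist": [0.017,0,0],"claw": 0},
    {"xyz": [0,1.5,-3.8],"twist": [0.017,0,0],"claw": 0},
    {"xyz": [0,1.6,-3.8],"twist": [0.017,0,0],"claw": 0},
    {"xyz": [0,1.7,-3.7],"twist": [0.017,0,0],"claw": 0},
    {"xyz": [0,1.7,-3.7],"twist": [0.017,0,0],"claw": 0},
    {"xyz": [0,1.8,-3.7],"twist": [0.017,0,0],"claw": 0},
    {"xyz": [0,1.9,-3.7],"twist": [0.017,0,0],"claw": 0},
    {"xyz": [0,1.9,-3.6],"twist": [0.017,0,0],"claw": 0},
    {"xyz": [0,2.0,-3.6],"twist": [0.017,0,0],"claw": 0},
  ],
  squeeze=40,
)

```text
t: 4.53
tool_pos: [0.4827, 0.2356, 0.1034]
orientation: [0.573, -0.469, 0.427, -0.519]
wrist_force: [13.9, -3.2, -1.4]
finger_gap: 0.0084
```

Emit:
apply_moves(
  deltas=[
    {"xyz": [0,2.1,-3.6],"twist": [0.017,0,0],"claw": 0},
    {"xyz": [0,2.1,-3.5],"twist": [0.017,0,0],"claw": 0},
    {"xyz": [0,2.2,-3.5],"twist": [0.017,0,0],"claw": 0},
    {"xyz": [0,2.3,-3.4],"twist": [0.017,0,0],"claw": 0},
    {"xyz": [0,2.3,-3.4],"twist": [0.017,0,0],"claw": 0},
    {"xyz": [0,2.4,-3.4],"twist": [0.017,0,0],"claw": 0},
    {"xyz": [0,2.5,-3.3],"twist": [0.017,0,0],"claw": 0},
    {"xyz": [0,2.5,-3.3],"twist": [0.017,0,0],"claw": 0},
    {"xyz": [0,2.6,-3.2],"twist": [0.017,0,0],"claw": 0},
    {"xyz": [0,2.6,-3.2],"twist": [0.017,0,0],"claw": 0},
  ],
)

```text
t: 5.37
tool_pos: [0.4509, 0.2332, 0.0724]
orientation: [0.608, -0.422, 0.385, -0.551]
wrist_force: [-8.2, -6.9, 18.7]
finger_gap: 0.0086
```

Run:
```python
from h import *
s=rep(1); Rm=Rq(s['orientation']).as_matrix()
gp=s['tool_pos']-.019*Rm[:,1]; c=np.array([.5075,.2375,.136]); 
# pivot
y=.093; pv=c+.038*np.array([np.cos(y),np.sin(y),0]); v=gp-pv; x=v[0]*np.cos(y)+v[1]*np.sin(y); z=gp[2]-.014
print(gp,'tilt',np.arctan2(-x,z)-np.arctan2(.038,.122),np.hypot(x,z))
```

```text
t 5.37 [0.4509 0.2332 0.0724] F [-8.222  -6.8807 18.6843] gap 0.0086 q [ 0.3631  0.1015  2.0888 -0.1566  0.6133  0.3797]
[[ 0.0964  0.3457  0.9334]
 [-0.9953  0.0353  0.0897]
 [-0.002  -0.9377  0.3475]]
[0.4443 0.2325 0.0902] tilt 0.6242765412222819 0.12681208229766514
```

Emit:
apply_moves(
  deltas=[
    {"xyz": [0,2.6,-3.1],"twist": [0.01,0,0],"claw": 0},
    {"xyz": [0,2.6,-3.1],"twist": [0.01,0,0],"claw": 0},
    {"xyz": [0,1.5,-2],"twist": [0,0,0],"claw": 0},
    {"xyz": [0,1.5,-2],"twist": [0,0,0],"claw": 0},
    {"xyz": [0,0,0],"twist": [0,0,0],"claw": 0},
    {"xyz": [0,0,0],"twist": [0,0,0],"claw": 0},
    {"xyz": [0,0,0],"twist": [0,0,0],"claw": 0},
  ],
)

```text
t: 5.95
tool_pos: [0.4444, 0.2327, 0.0618]
orientation: [0.612, -0.417, 0.379, -0.555]
wrist_force: [-11.1, -9.0, 26.6]
finger_gap: 0.0087
```

Run:
```python
from h import *
s=rep(); Rm=Rq(s['orientation']).as_matrix()
gp=s['tool_pos']-.019*Rm[:,1]; c=np.array([.5075,.2375,.136]); 
y=.093; pv=c+.038*np.array([np.cos(y),np.sin(y),0]); v=gp-pv; x=v[0]*np.cos(y)+v[1]*np.sin(y); z=gp[2]-.014
print(pv,gp,'tilt',np.arctan2(-x,z)-np.arctan2(.038,.122),np.hypot(x,z))
```

```text
t 5.95 [0.4444 0.2327 0.0618] F [-11.1449  -9.0276  26.6433] gap 0.0087 q [ 0.3719  0.1069  2.1195 -0.1848  0.5607  0.4143]
[0.5453 0.241  0.136 ] [0.4375 0.232  0.0795] tilt 0.7246206078212647 0.1264878337556018
```

Emit:
apply_moves(
  deltas=[
    {"xyz": [0,0,0],"twist": [0,0,0],"claw": 0.35},
    {"xyz": [0,0,0],"twist": [0,0,0],"claw": 0.35},
    {"xyz": [0,0,0],"twist": [0,0,0],"claw": 0.35},
    {"xyz": [0,0,0],"twist": [0,0,0],"claw": 0.35},
    {"xyz": [0,-10,0],"twist": [0,0,0],"claw": 0.35},
    {"xyz": [0,-15,0],"twist": [0,0,0],"claw": 0.35},
    {"xyz": [0,-20,0],"twist": [0,0,0],"claw": 0.35},
    {"xyz": [0,-25,0],"twist": [0,0,0],"claw": 0.35},
    {"xyz": [0,-25,0],"twist": [0,0,0],"claw": 0.35},
    {"xyz": [0,-25,0],"twist": [0,0,0],"claw": 0.35},
  ],
)

```text
t: 6.78
tool_pos: [0.3979, 0.228, 0.1706]
orientation: [0.611, -0.419, 0.381, -0.554]
wrist_force: [1.1, -0.2, 0.3]
finger_gap: 0.0296
```

```bash
cat >> h.py <<'E'
PV=np.array([.5453,.241,.014]); CY=.093
CX=np.array([np.cos(CY),np.sin(CY),0]); CYV=np.array([-np.sin(CY),np.cos(CY),0]); CZ=np.array([0,0,1.])
def binp(d,y,h,t=.70): return PV+CX*(d*np.cos(t)-h*np.sin(t))+CYV*y+CZ*(d*np.sin(t)+h*np.cos(t))
def binR(yaw=0,t=.70):
    "tool axes: y into bin floor, z along bin +y rotated by yaw in bin plane"
    ux=CX*np.cos(t)+CZ*np.sin(t); n=-CX*np.sin(t)+CZ*np.cos(t)
    z=CYV*np.cos(yaw)-ux*np.sin(yaw); y=-n; return R.from_matrix(np.c_[np.cross(y,z),y,z])
def say(pos,Rt):
    d,r=go(pos,Rt); print('d',d,'len',np.linalg.norm(d),'rot',r,'ang',np.linalg.norm(r)); return d,r
E
python3 - <<'E'
from h import *
rep()
c=onz('wrist',[(449,128),(445,289)],.057,cam('w1')); print(c)
for p in c: v=p-PV; print('bin d,y',v@CX,v@CYV)
p=binp(93,0,0)
tgt=binp(.085,.0,.160); print(tgt)
say(tgt,binR())
E
```

```text
t 6.78 [0.3979 0.228  0.1706] F [ 1.0897 -0.2412  0.2713] gap 0.0296 q [ 0.406  -0.1928  2.1229 -0.1414  0.865   0.3829]
[[0.6211 0.3347 0.057 ]
 [0.6444 0.172  0.057 ]]
bin d,y 0.08413870527539688 0.08629852260472182
bin d,y 0.09223608661526235 -0.07786787350177013
[0.5074 0.2375 0.1911]
d [  1.1  20.2 109.9] len 111.74640933828702 rot [ 0.258 -1.553 -0.264] ang 1.5962672082079492
```

Emit:
apply_moves(
  deltas=[
    {"xyz": [0,-28,20],"twist": [0,0,0],"claw": 0.6},
    {"xyz": [0,-28,20],"twist": [0,0,0],"claw": 0.6},
    {"xyz": [0,0,0],"twist": [0.0185,-0.111,-0.0189],"claw": 0.6},
    {"xyz": [0,0,0],"twist": [0.0185,-0.111,-0.0189],"claw": 0.6},
    {"xyz": [0,0,0],"twist": [0.0185,-0.111,-0.0189],"claw": 0.6},
    {"xyz": [0,0,0],"twist": [0.0185,-0.111,-0.0189],"claw": 0.6},
    {"xyz": [0,0,0],"twist": [0.0185,-0.111,-0.0189],"claw": 0.6},
    {"xyz": [0,0,0],"twist": [0.0185,-0.111,-0.0189],"claw": 0.6},
    {"xyz": [0,0,0],"twist": [0.0185,-0.111,-0.0189],"claw": 0.6},
    {"xyz": [0,0,0],"twist": [0.0185,-0.111,-0.0189],"claw": 0.6},
  ],
)

```text
t: 7.62
tool_pos: [0.4156, 0.2301, 0.2365]
orientation: [0.702, -0.598, 0.008, -0.388]
wrist_force: [0.1, 0.6, -0.2]
finger_gap: 0.0514
```

Emit:
apply_moves(
  deltas=[
    {"xyz": [0,0,0],"twist": [0.0185,-0.111,-0.0189],"claw": 0.6},
    {"xyz": [0,0,0],"twist": [0.0185,-0.111,-0.0189],"claw": 0.6},
    {"xyz": [0,0,0],"twist": [0.0185,-0.111,-0.0189],"claw": 0.6},
    {"xyz": [0,0,0],"twist": [0.0185,-0.111,-0.0189],"claw": 0.6},
    {"xyz": [0,0,0],"twist": [0.0185,-0.111,-0.0189],"claw": 0.6},
    {"xyz": [0,0,0],"twist": [0.0185,-0.111,-0.0189],"claw": 0.6},
  ],
)

```text
t: 8.12
tool_pos: [0.4153, 0.2301, 0.2365]
orientation: [0.674, -0.652, -0.276, -0.209]
wrist_force: [-0.7, -0.1, 0.7]
finger_gap: 0.0517
```

Run:
```python
from h import *
rep(1)
say(binp(.085,.0,.160),binR())
```

```text
t 8.12 [0.4153 0.2301 0.2365] F [-0.6523 -0.1073  0.7209] gap 0.0517 q [ 0.4884 -0.3791  2.2276 -0.4073  0.6715 -0.9434]
[[ 0.76    0.6422 -0.0995]
 [ 0.0778  0.0621  0.995 ]
 [ 0.6452 -0.764  -0.0028]]
d [41.3 94.3 -1.7] len 102.96149765810517 rot [-0.002  0.007  0.001] ang 0.007348469228349534
```

Run:
```python
from h import *
wsave('w2')
```

```text
(no output)
```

View pics/w2.png

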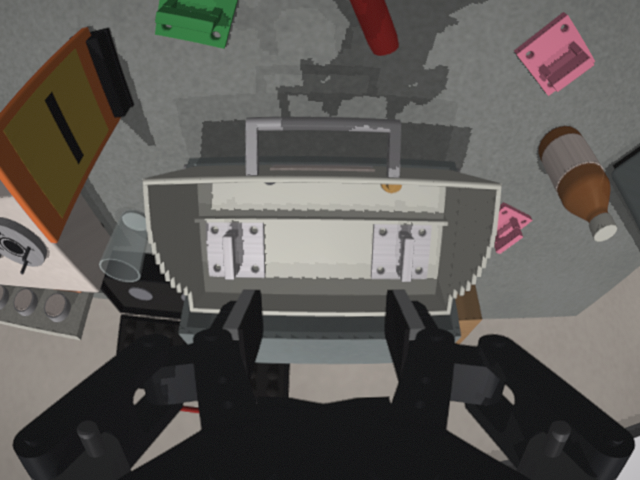

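Run:
```python
from h import *
im=cv2.imread('pics/w2.png'); cv2.imwrite('pics/w2c.png',cv2.resize(im[205:295,190:450],(780,270),interpolation=cv2.INTER_CUBIC))
```

```text
(no output)
```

View pics/w2c.png

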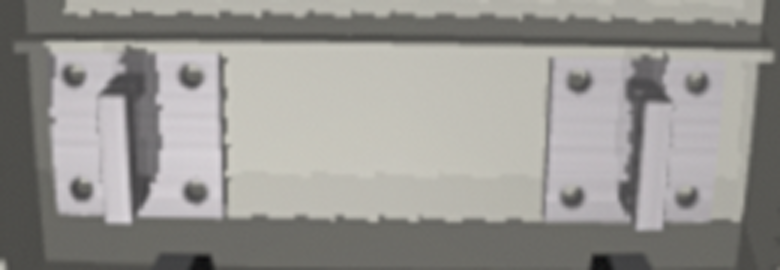

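```bash
cat >> h.py <<'E'
def onbin(uv,h,cm,t=.70):
    o,d=rays('wrist',uv,cm); n=-CX*np.sin(t)+CZ*np.cos(t); ux=CX*np.cos(t)+CZ*np.sin(t)
    P=o+d*(((PV+n*h-o)@n)/(d@n))[:,None]; return np.c_[(P-PV)@ux,(P-PV)@CYV]
E
python3 - <<'E'
from h import *
cm=cam('w2'); f=lambda L:np.array(L)/3+[190,205]
for H,B in (([(74,74),(190,75),(82,188),(196,190)],[(100,95),(127,95),(130,222),(106,222)]),([(579,81),(697,82),(572,196),(687,196)],[(642,100),(669,100),(662,230),(636,230)])):
    q=onbin(f(H),.013,cm); b=onbin(f(B),.045,cm); print(q,'\nmean',q.mean(0)); print(b,'\nmean',b.mean(0))
E
```

```text
[[ 0.0689 -0.1173]
 [ 0.0693 -0.0737]
 [ 0.1128 -0.1175]
 [ 0.1129 -0.0735]] 
mean [ 0.091  -0.0955]
[[ 0.0686 -0.0988]
 [ 0.0686 -0.0894]
 [ 0.1138 -0.0913]
 [ 0.114  -0.1   ]] 
mean [ 0.0912 -0.0949]
[[0.0708 0.0657]
 [0.0707 0.1097]
 [0.1144 0.0653]
 [0.1146 0.1094]] 
mean [0.0926 0.0875]
[[0.0694 0.082 ]
 [0.0693 0.0913]
 [0.1157 0.0924]
 [0.1156 0.0831]] 
mean [0.0925 0.0872]
```

Run:
```python
from h import *
say(binp(.0925,.0873,.121),binR());
```

```text
d [ 51.2 133.1  86. ] len 166.5324292743008 rot [-0.002  0.01   0.   ] ang 0.01019803902718557
```

Emit:
apply_moves(
  deltas=[
    {"xyz": [13,3,21.5],"twist": [-0.0005,0.0025,0],"claw": 0.4},
    {"xyz": [13,5,21.5],"twist": [-0.0005,0.0025,0],"claw": 0.4},
    {"xyz": [13,5,21.5],"twist": [-0.0005,0.0025,0],"claw": 0.4},
    {"xyz": [12.2,10,21.5],"twist": [-0.0005,0.0025,0],"claw": 0.4},
    {"xyz": [0,20,0],"twist": [0,0,0],"claw": 0.4},
    {"xyz": [0,25,0],"twist": [0,0,0],"claw": 0.4},
    {"xyz": [0,25,0],"twist": [0,0,0],"claw": 0.4},
    {"xyz": [0,20,0],"twist": [0,0,0],"claw": 0.4},
    {"xyz": [0,20,0],"twist": [0,0,0],"claw": 0.4},
  ],
)

```text
t: 8.92
tool_pos: [0.5322, 0.3268, 0.1651]
orientation: [0.676, -0.652, -0.268, -0.214]
wrist_force: [-1.0, 0.2, 0.0]
finger_gap: 0.0344
```

Run:
```python
from h import *
rep();say(binp(.0925,.0873,.021),binR()); cm,im=wsave('w3')
print(proj('wrist',[binp(.0925,.0873,.045),binp(.07,.0873,.045)],cm))
```

```text
t 8.92 [0.5322 0.3268 0.1651] F [-0.9934  0.2129  0.0453] gap 0.0344 q [ 0.5595  0.1194  1.9643 -0.6438  0.5043 -0.6098]
d [-0.7 97.9  0.8] len 97.90577102500139 rot [ 0.001 -0.011 -0.002] ang 0.011224972160321823
[[324.8791 251.1256]
 [324.458  214.8635]]
```

View pics/w3.png

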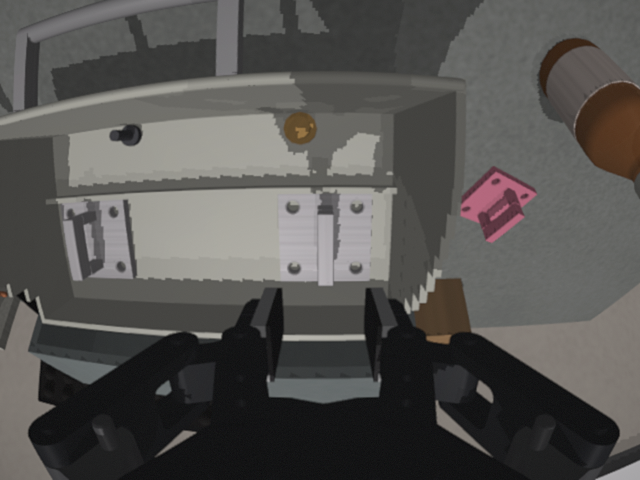

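The bar is at (325,249), with (325,251) predicted, so I'm descending and gripping.

Emit:
apply_moves(
  deltas=[
    {"xyz": [-1,18,0.8],"twist": [0,-0.01,-0.002],"claw": 0.4},
    {"xyz": [0,20,0],"twist": [0,0,0],"claw": 0.4},
    {"xyz": [0,15,0],"twist": [0,0,0],"claw": 0.4},
    {"xyz": [0,15,0],"twist": [0,0,0],"claw": 0.4},
    {"xyz": [0,10,0],"twist": [0,0,0],"claw": 0.4},
    {"xyz": [0,10,0],"twist": [0,0,0],"claw": 0.4},
    {"xyz": [0,9,0],"twist": [0,0,0],"claw": 0.4},
  ],
)

```text
t: 9.55
tool_pos: [0.5924, 0.3323, 0.0895]
orientation: [0.674, -0.654, -0.272, -0.211]
wrist_force: [-0.3, -1.0, -0.8]
finger_gap: 0.0344
```

Emit:
apply_moves(
  deltas=[
    {"xyz": [0,0,0],"twist": [0,0,0],"claw": 0},
    {"xyz": [0,0,0],"twist": [0,0,0],"claw": 0},
    {"xyz": [0,0,0],"twist": [0,0,0],"claw": 0},
    {"xyz": [0,0,0],"twist": [0,0,0],"claw": 0},
    {"xyz": [0,0,0],"twist": [0,0,0],"claw": 0},
    {"xyz": [0,0,0],"twist": [0,0,0],"claw": 0},
  ],
  squeeze=50,
)

```text
t: 10.05
tool_pos: [0.5912, 0.3318, 0.0891]
orientation: [0.674, -0.654, -0.272, -0.21]
wrist_force: [-0.2, -0.4, -0.1]
finger_gap: 0.0092
```

Run:
```python
from h import *
rep(1);say(binp(.0925,.0873,.021),binR())
```

```text
t 10.05 [0.5912 0.3318 0.0891] F [-0.1761 -0.373  -0.1221] gap 0.0092 q [ 0.5055  0.3456  1.8811 -0.8047  0.3694 -0.4787]
[[ 0.7637  0.639  -0.0922]
 [ 0.0732  0.0562  0.9957]
 [ 0.6414 -0.7672 -0.0038]]
d [2.7 1.5 1.2] len 3.3136083051561784 rot [ 0.003  0.002 -0.004] ang 0.005385164807134504
```

Emit:
apply_moves(
  deltas=[
    {"xyz": [0,-8,0],"twist": [0,0,0],"claw": 0},
    {"xyz": [0,-15,0],"twist": [0,0,0],"claw": 0},
    {"xyz": [0,-20,0],"twist": [0,0,0],"claw": 0},
    {"xyz": [0,-25,0],"twist": [0,0,0],"claw": 0},
    {"xyz": [0,-25,0],"twist": [0,0,0],"claw": 0},
    {"xyz": [0,-25,0],"twist": [0,0,0],"claw": 0},
    {"xyz": [0,-30,0],"twist": [0,0,0],"claw": 0},
    {"xyz": [16,-20,0],"twist": [0,0,0],"claw": 0},
    {"xyz": [16,-20,0],"twist": [0,0,0],"claw": 0},
  ],
)

```text
t: 10.8
tool_pos: [0.493, 0.323, 0.2533]
orientation: [0.674, -0.655, -0.272, -0.208]
wrist_force: [0.2, -0.2, -1.8]
finger_gap: 0.009
```

Run:
```python
from h import *
s=rep();say(s['tool_pos'],down(.103+np.pi/4)); print(Rq(s['orientation']).as_matrix())
u=np.array([.613,-.3245,.30]); d=u-s['tool_pos']; print(down(.103+np.pi/4).inv().apply(d)*1e3)
```

```text
t 10.80 [0.493  0.323  0.2533] F [ 0.2239 -0.1653 -1.7724] gap 0.0090 q [ 0.6023 -0.0763  1.9525 -0.5066  0.705  -0.7684]
d [0. 0. 0.] len 0.0 rot [-0.264  0.746  0.659] ang 1.029802408231793
[[ 0.7658  0.6363 -0.0935]
 [ 0.0751  0.0559  0.9956]
 [ 0.6387 -0.7694 -0.005 ]]
[ 501.4944  -46.7425 -426.7785]
```

Emit:
apply_moves(
  deltas=[
    {"xyz": [0,0,0],"twist": [-0.0264,0.0746,0.0659],"claw": 0},
    {"xyz": [0,0,0],"twist": [-0.0264,0.0746,0.0659],"claw": 0},
    {"xyz": [0,0,0],"twist": [-0.0264,0.0746,0.0659],"claw": 0},
    {"xyz": [0,0,0],"twist": [-0.0264,0.0746,0.0659],"claw": 0},
    {"xyz": [0,0,0],"twist": [-0.0264,0.0746,0.0659],"claw": 0},
    {"xyz": [0,0,0],"twist": [-0.0264,0.0746,0.0659],"claw": 0},
    {"xyz": [0,0,0],"twist": [-0.0264,0.0746,0.0659],"claw": 0},
    {"xyz": [0,0,0],"twist": [-0.0264,0.0746,0.0659],"claw": 0},
    {"xyz": [0,0,0],"twist": [-0.0264,0.0746,0.0659],"claw": 0},
    {"xyz": [0,0,0],"twist": [-0.0264,0.0746,0.0659],"claw": 0},
  ],
)

```text
t: 11.63
tool_pos: [0.4949, 0.3239, 0.2539]
orientation: [0.667, -0.665, 0.238, -0.237]
wrist_force: [0.1, -0.6, -1.6]
finger_gap: 0.0086
```

Emit:
apply_moves(
  deltas=[
    {"xyz": [13,-5,-11],"twist": [0,0,0],"claw": 0},
    {"xyz": [25,-5,-21.5],"twist": [0,0,0],"claw": 0},
    {"xyz": [25,-5,-21.5],"twist": [0,0,0],"claw": 0},
    {"xyz": [25,-5,-21.5],"twist": [0,0,0],"claw": 0},
    {"xyz": [25,-5,-21.5],"twist": [0,0,0],"claw": 0},
    {"xyz": [25,-5,-21.5],"twist": [0,0,0],"claw": 0},
    {"xyz": [25,-5,-21.5],"twist": [0,0,0],"claw": 0},
    {"xyz": [25,-5,-21.5],"twist": [0,0,0],"claw": 0},
    {"xyz": [25,-5,-21.5],"twist": [0,0,0],"claw": 0},
    {"xyz": [25,-2,-21.5],"twist": [0,0,0],"claw": 0},
  ],
)

```text
t: 12.47
tool_pos: [0.5504, 0.0134, 0.3012]
orientation: [0.667, -0.665, 0.236, -0.238]
wrist_force: [1.7, 0.8, -0.4]
finger_gap: 0.0086
```

Emit:
apply_moves(
  deltas=[
    {"xyz": [25,0,-21.5],"twist": [0,0,0],"claw": 0},
    {"xyz": [25,0,-21.5],"twist": [0,0,0],"claw": 0},
    {"xyz": [25,0,-21.5],"twist": [0,0,0],"claw": 0},
    {"xyz": [25,0,-21.5],"twist": [0,0,0],"claw": 0},
    {"xyz": [25,0,-21.5],"twist": [0,0,0],"claw": 0},
    {"xyz": [25,0,-21.5],"twist": [0,0,0],"claw": 0},
    {"xyz": [25,0,-21.5],"twist": [0,0,0],"claw": 0},
    {"xyz": [25,0,-21.5],"twist": [0,0,0],"claw": 0},
    {"xyz": [25,0,-21.5],"twist": [0,0,0],"claw": 0},
    {"xyz": [25,0,-20],"twist": [0,0,0],"claw": 0},
  ],
)

```text
t: 13.3
tool_pos: [0.6091, -0.3099, 0.2999]
orientation: [0.667, -0.665, 0.236, -0.237]
wrist_force: [0.5, -1.0, -0.4]
finger_gap: 0.0091
```

Run:
```python
from h import *
s=rep(1);say([.613,-.3245,.30],down(.103+np.pi/4)); wsave('w4')
```

```text
t 13.30 [ 0.6091 -0.3099  0.2999] F [ 0.4726 -0.9623 -0.3722] gap 0.0091 q [-0.5986  0.3984  1.1565  0.003   1.5858 -1.486 ]
[[ 0.7755  0.0024  0.6314]
 [-0.6314  0.002   0.7755]
 [ 0.0006 -1.      0.0031]]
d [12.2 -0.1 -8.8] len 15.042938542718307 rot [-0.003 -0.001  0.001] ang 0.0033166247903554003
```

View pics/w4.png

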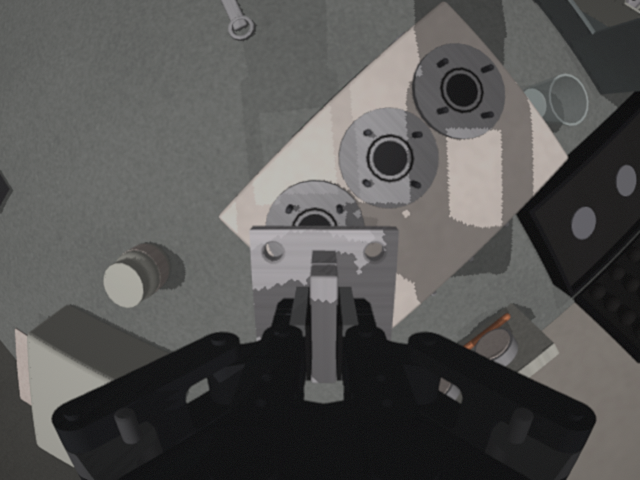

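Run:
```python
from h import *
cm=cam('w4'); s=st(); T=s['tool_pos']; Rt=Rq(s['orientation'])
for k,E in (('c2',[(413,91),(507,90),(460,43),(459,138)]),('c1',[(339,158),(439,158),(389,107),(388,209)])):
    p=onz('wrist',E,.112,cm); print(k,p[:,:2].tolist(),'mean',p.mean(0),np.linalg.norm(p[0]-p[1]),np.linalg.norm(p[2]-p[3]))
im=cv2.imread('pics/w4.png'); 
for dz in (-.0075,-.0095,-.0115,-.0135):
    h=onz('wrist',[(273,249),(374,249)],T[2]+dz,cm); q=Rt.inv().apply(h-T)*1e3; print(dz,q,np.linalg.norm(q[0]-q[1]))
# stud mask aids: dark blobs near c1,c2
g=cv2.cvtColor(im,cv2.COLOR_BGR2GRAY)
for (x,y) in ((460,90),(389,158)):
    c=g[y-52:y+52,x-52:x+52]; m=(c<60).astype(np.uint8); n,l,st_,ce=cv2.connectedComponentsWithStats(m)
    print([(tuple(np.round(ce[i]+[x-52,y-52],1)),st_[i,4]) for i in range(1,n) if 12<st_[i,4]<2000])
```

```text
c2 [[0.569691151483321, -0.1730304189458408], [0.6217979310596606, -0.09245499885594102], [0.5594370393243555, -0.10486127849018645], [0.6296235726662419, -0.1639284008619649]] mean [ 0.5951 -0.1336  0.112 ] 0.09595579607549029 0.09173371467369225
c1 [[0.5764899044341021, -0.2642700286677338], [0.6327531239822191, -0.19130375558419838], [0.5681469767725521, -0.2001766773135496], [0.6407434517169055, -0.2581510273989946]] mean [ 0.6045 -0.2285  0.112 ] 0.09213917126619209 0.09290464704295402
-0.0075 [[-26.428    7.3922 -16.3244]
 [-26.5876   7.3529  27.2044]] 43.529159487070736
-0.0095 [[-25.8577   9.3951 -16.5965]
 [-26.0193   9.3553  27.5016]] 44.09846664285301
-0.0115 [[-25.2874  11.398  -16.8686]
 [-25.4511  11.3576  27.7989]] 44.66777379863533
-0.0135 [[-24.7171  13.4009 -17.1407]
 [-24.8829  13.36    28.0961]] 45.23708095441758
[((np.float64(442.1), np.float64(62.4)), np.int32(71)), ((np.float64(486.9), np.float64(68.2)), np.int32(78)), ((np.float64(460.9), np.float64(89.6)), np.int32(367)), ((np.float64(461.6), np.float64(89.7)), np.int32(822)), ((np.float64(419.6), np.float64(106.2)), np.int32(97)), ((np.float64(442.2), np.float64(110.1)), np.int32(63)), ((np.float64(487.0), np.float64(114.6)), np.int32(72)), ((np.float64(416.4), np.float64(134.5)), np.int32(55))]
[((np.float64(424.6), np.float64(117.9)), np.int32(51)), ((np.float64(438.7), np.float64(110.6)), np.int32(21)), ((np.float64(366.2), np.float64(132.9)), np.int32(16)), ((np.float64(416.4), np.float64(134.5)), np.int32(55)), ((np.float64(392.0), np.float64(157.4)), np.int32(270)), ((np.float64(389.8), np.float64(157.9)), np.int32(874)), ((np.float64(365.8), np.float64(182.2)), np.int32(24)), ((np.float64(415.3), np.float64(183.9)), np.int32(57)), ((np.float64(339.3), np.float64(207.3)), np.int32(26))]
```

Run:
```python
from h import *
cm=cam('w4'); s=st(); print(s['tool_pos']); T=np.array([.6091,-.3099,.2999]); Rt=Rq(s['orientation'])
h=onz('wrist',[(273,249),(374,249)],T[2]-.0095,cm); q=Rt.inv().apply(h-T)*1e3; print(q,q.mean(0)+[22,0,0])
cm2,im=wsave('w5'); cm3=manip.camera_model('wrist'); print(np.array(cm2['extrinsics'])[:3,3]-np.array(cm['extrinsics'])[:3,3], np.array(cm3['extrinsics'])[:3,3]-np.array(cm2['extrinsics'])[:3,3])
T2=manip.sense()['tool_pos']
E=np.array(cm2['extrinsics']); print('cam in tool',Rt.inv().apply(E[:3,3]-T2)*1e3)
g=cv2.cvtColor(im,cv2.COLOR_RGB2GRAY)
d=np.load if 0 else None
c=proj('wrist',[[.5955,-.135,.112],[.605,-.229,.112],[.6148,-.3235,.112]],cm2); print(c)
h2=proj('wrist',h+(T2-T),cm2);print(h2)
cv2.imwrite('pics/w5c.png',cv2.resize(im[20:300,220:540,::-1],(800,700))[:600])
```

```text
[ 0.6092 -0.3168  0.2989]
[[-21.6938   9.4189 -21.6727]
 [-21.8543   9.3793  22.1326]] [0.226  9.3991 0.23  ]
[ 0.0003 -0.0058 -0.0013] [-0.0003  0.0028 -0.    ]
cam in tool [ -63.7277 -144.6362   -2.0601]
[[466.406   84.9221]
 [396.0439 152.753 ]
 [321.3909 226.1418]]
[[277.8337 243.6232]
 [379.1594 243.2172]]
```

View pics/w5c.png

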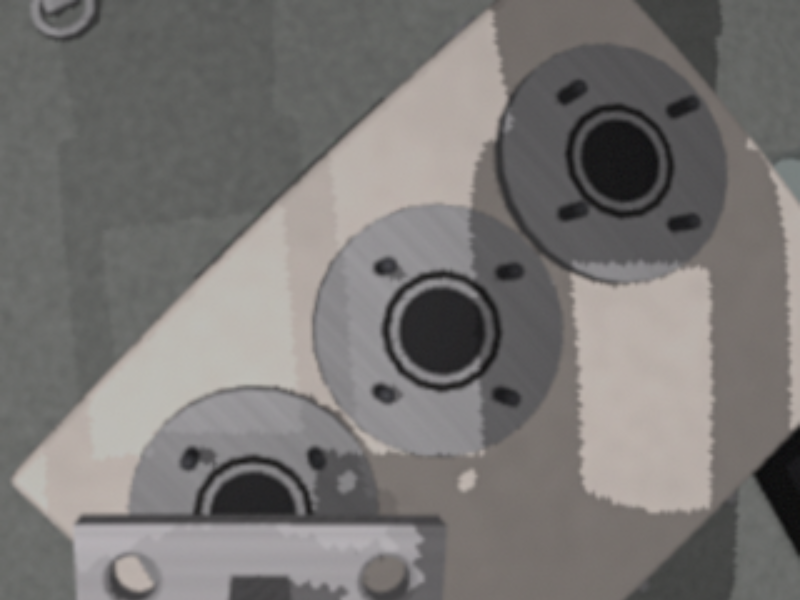

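Run:
```python
from h import *
cm=cam('w5'); f=lambda L:np.array(L)/2.5+[220,20]
L={'c2':[(498,163),(727,163),(612,43),(612,284)],'c1':[(314,330),(563,330),(438,204),(438,457)],'c0':[(129,511),(378,511),(253,386)]}
C={}
from scipy.optimize import least_squares
for k,e in L.items():
    p=onz('wrist',f(e),.112,cm)[:,:2]; r=least_squares(lambda c:np.linalg.norm(p-c,axis=1)-.046,p[:2].mean(0)); C[k]=r.x; print(k,r.x,r.fun)
print('axis',np.arctan2(-(C['c2']-C['c0'])[0],(C['c2']-C['c0'])[1]),np.linalg.norm(C['c2']-C['c0']))
print('rings',onz('wrist',f([(442,330),(619,160)]),.112,cm))
rep()
```

```text
c2 [ 0.5957 -0.1341] [0.0008 0.0009 0.0006 0.0006]
c1 [ 0.6051 -0.2283] [-0.0001 -0.0001 -0.0001 -0.0001]
c0 [ 0.6138 -0.3227] [-0.0003 -0.0003  0.    ]
axis 0.09568815901613614 0.18946263437031635
rings [[ 0.6049 -0.228   0.112 ]
 [ 0.5955 -0.1334  0.112 ]]
t 13.40 [ 0.6088 -0.3135  0.2986] F [ 0.0954  0.4292 -1.0386] gap 0.0087 q [-0.6022  0.4018  1.1545  0.0011  1.584  -1.4846]
```

Run:
```python
from h import *
say([.6138,-.3227,.162],down(.881))
```

```text
d [  9.6 136.6  -4.1] len 136.99828466079418 rot [-0.001  0.001  0.001] ang 0.0017320508075688774
```

Emit:
apply_moves(
  deltas=[
    {"xyz": [2.4,10,-1],"twist": [0,0,0],"claw": 0},
    {"xyz": [2.4,15,-1],"twist": [0,0,0],"claw": 0},
    {"xyz": [2.4,20,-1],"twist": [0,0,0],"claw": 0},
    {"xyz": [2.4,20,-1.1],"twist": [0,0,0],"claw": 0},
    {"xyz": [0,20,0],"twist": [0,0,0],"claw": 0},
    {"xyz": [0,20,0],"twist": [0,0,0],"claw": 0},
    {"xyz": [0,20,0],"twist": [0,0,0],"claw": 0},
    {"xyz": [0,12,0],"twist": [0,0,0],"claw": 0},
    {"xyz": [0,0,0],"twist": [0,0,0],"claw": 0},
    {"xyz": [0,0,0],"twist": [0,0,0],"claw": 0},
  ],
)

```text
t: 14.23
tool_pos: [0.6144, -0.3166, 0.1621]
orientation: [0.667, -0.665, 0.237, -0.237]
wrist_force: [1.1, -0.1, -1.1]
finger_gap: 0.0087
```

Emit:
apply_moves(
  deltas=[
    {"xyz": [0,0,0],"twist": [0,0,0],"claw": 0},
    {"xyz": [0,0,0],"twist": [0,0,0],"claw": 0},
    {"xyz": [0,0,0],"twist": [0,0,0],"claw": 0},
  ],
)

```text
t: 14.48
tool_pos: [0.6158, -0.3186, 0.1651]
orientation: [0.667, -0.666, 0.235, -0.239]
wrist_force: [0.2, -0.8, -0.7]
finger_gap: 0.0089
```

Run:
```python
from h import *
rep(1);say([.6138,-.3227,.162],down(.881)); cm,im=wsave('w6'); print(manip.sense()['tool_pos'])
cv2.imwrite('pics/w6c.png',cv2.resize(im[130:330,190:460,::-1],(800,592),interpolation=cv2.INTER_CUBIC))
```

```text
t 14.48 [ 0.6158 -0.3186  0.1651] F [ 0.2408 -0.802  -0.7096] gap 0.0089 q [-0.6033  0.5023  1.2877  0.0027  1.3465 -1.4908]
[[ 0.7751  0.0058  0.6318]
 [-0.6318 -0.0008  0.7751]
 [ 0.005  -1.      0.0031]]
d [ 1.   3.  -4.5] len 5.5 rot [-0.003  0.006  0.005] ang 0.008366600265340756
[ 0.6156 -0.3185  0.1647]
```

View pics/w6c.png

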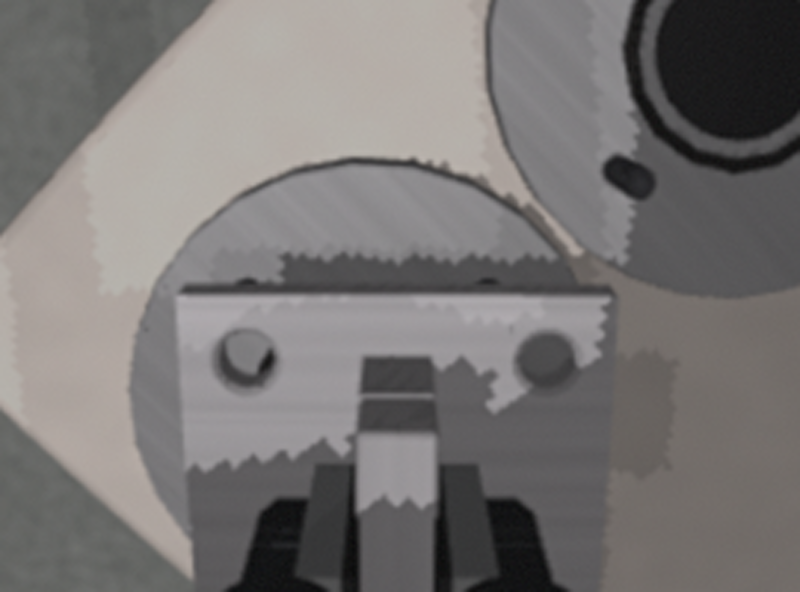

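Run:
```python
from h import *
from scipy.optimize import least_squares
cm=cam('w6'); f=lambda L:np.array(L)/2.963+[190,130]
T=np.array([ 0.6158,-0.3186,0.1651]); Rt=down(.881)
h=onz('wrist',f([(246,357),(546,359)]),T[2]-.0095,cm); q=Rt.inv().apply(h-T)*1e3; print(q,q.mean(0)+[22,0,0], np.linalg.norm(q[0]-q[1]))
p=onz('wrist',f([(131,385),(160,275),(200,222),(270,176),(370,158),(170,520)]),.112,cm)[:,:2]
r=least_squares(lambda c:np.linalg.norm(p-c,axis=1)-.046,p.mean(0)); print('c0',r.x,r.fun)
t=onz('wrist',f([(248,281),(487,281)]),.131,cm);print(t,np.linalg.norm(t[0]-t[1]))
u=.0957; X=np.array([np.cos(u),np.sin(u)]);Y=np.array([-X[1],X[0]])
print('stud from c0 est: left/front', r.x+.0311*Y, r.x-.0311*X)
q=Rt.inv().apply(np.c_[p*0+r.x,0*p[:,:1]+T[2]][0]-T)*1e3; print('cell rel TCP tool',q)
rep()
```

```text
[[-20.9666   9.5    -21.6411]
 [-20.8502   9.5     22.2926]] [1.0916 9.5    0.3257] 43.93377318515442
c0 [ 0.6134 -0.323 ] [-0.0006 -0.0003  0.0001  0.0004  0.0002  0.0008]
[[ 0.5797 -0.3203  0.131 ]
 [ 0.6049 -0.2895  0.131 ]] 0.03978003995817768
stud from c0 est: left/front [ 0.6104 -0.2921] [ 0.5824 -0.326 ]
cell rel TCP tool [ 0.948   0.     -4.9361]
t 14.53 [ 0.6156 -0.3185  0.1647] F [-0.4723 -0.0793 -0.5942] gap 0.0091 q [-0.6034  0.5025  1.288   0.0027  1.3465 -1.4908]
```

Emit:
apply_moves(
  deltas=[
    {"xyz": [0,0,-2],"twist": [-0.001,0.003,0.002],"claw": 0},
    {"xyz": [0,0,-2],"twist": [-0.001,0.003,0.002],"claw": 0},
    {"xyz": [0,0,-1.2],"twist": [-0.001,0,0.001],"claw": 0},
    {"xyz": [0,3,0],"twist": [0,0,0],"claw": 0},
    {"xyz": [0,3,0],"twist": [0,0,0],"claw": 0},
    {"xyz": [0,0,0],"twist": [0,0,0],"claw": 0},
    {"xyz": [0,0,0],"twist": [0,0,0],"claw": 0},
    {"xyz": [0,0,0],"twist": [0,0,0],"claw": 0},
  ],
)

```text
t: 15.2
tool_pos: [0.6114, -0.3219, 0.1566]
orientation: [0.666, -0.665, 0.241, -0.238]
wrist_force: [-0.1, 0.1, -0.2]
finger_gap: 0.0087
```

Run:
```python
from h import *
s=rep(1);cm,im=wsave('w7'); 
cv2.imwrite('pics/w7c.png',cv2.resize(im[200:280,240:400,::-1],(800,400),interpolation=cv2.INTER_CUBIC))
c=np.array([.6134,-.3230,.112]); print('cell in tool',Rq(s['orientation']).inv().apply(c-s['tool_pos'])*1e3)
u=.0957; X=np.array([np.cos(u),np.sin(u),0]);Y=np.array([-X[1],X[0],0])
print((proj('wrist',[c+.0311*Y+[0,0,.02],c-.0311*X+[0,0,.02]],cm)-[240,200])*5)
T=s['tool_pos'];h=Rq(s['orientation']).apply(np.array([[-20.9,9.5,-21.65],[-20.9,9.5,22.3]])/1e3)+T
print((proj('wrist',h,cm)-[240,200])*5)
```

```text
t 15.20 [ 0.6114 -0.3219  0.1566] F [-0.0532  0.0845 -0.2224] gap 0.0087 q [-0.6097  0.5111  1.2928 -0.      1.3418 -1.4906]
[[ 0.7713 -0.0033  0.6365]
 [-0.6365  0.0023  0.7713]
 [-0.0041 -1.     -0.0003]]
cell in tool [ 2.3768 44.5894  0.4639]
[[650.2388 221.145 ]
 [186.6997 221.5245]]
[[164.329  254.4333]
 [670.1538 254.0893]]
```

View pics/w7c.png

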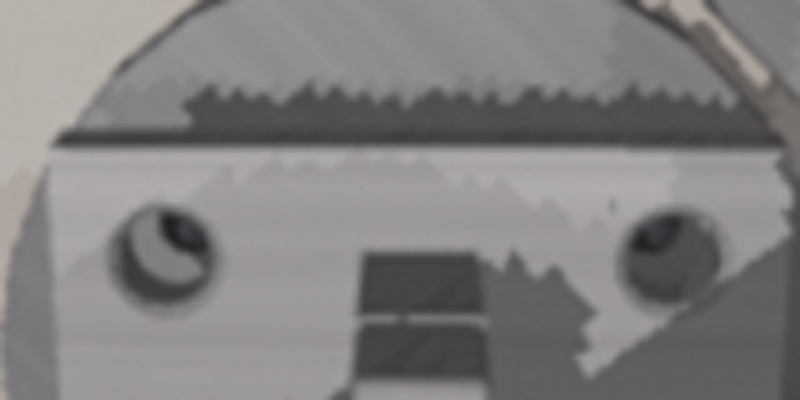

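Emit:
apply_moves(
  deltas=[
    {"xyz": [0.7,2,0],"twist": [0.0,0.0,0.002],"claw": 0},
    {"xyz": [0.5,2,0],"twist": [0,0,0.002],"claw": 0},
    {"xyz": [0,3,0],"twist": [0,0,0],"claw": 0},
    {"xyz": [0,3,0],"twist": [0,0,0],"claw": 0},
    {"xyz": [0,3,0],"twist": [0,0,0],"claw": 0},
    {"xyz": [0,0,0],"twist": [0,0,0],"claw": 0},
    {"xyz": [0,0,0],"twist": [0,0,0],"claw": 0},
  ],
)

```text
t: 15.83
tool_pos: [0.6121, -0.3226, 0.1433]
orientation: [0.666, -0.665, 0.242, -0.236]
wrist_force: [-0.4, 0.9, -0.5]
finger_gap: 0.0091
```

Run:
```python
from h import *
s=rep();c=np.array([.6134,-.3230,.112]); print('cell in tool',Rq(s['orientation']).inv().apply(c-s['tool_pos'])*1e3, (Rq(s['orientation']).inv()*down(.881)).as_rotvec())
```

```text
t 15.83 [ 0.6121 -0.3226  0.1433] F [-0.3866  0.8518 -0.4586] gap 0.0091 q [-0.61    0.5279  1.2965  0.0003  1.3257 -1.4909]
cell in tool [ 1.5543 31.2936  0.5055] [ 0.0004 -0.0002 -0.0086]
```

Emit:
apply_moves(
  deltas=[
    {"xyz": [0,3,0],"twist": [0,0,-0.004],"claw": 0},
    {"xyz": [0,3,0],"twist": [0,0,-0.004],"claw": 0},
    {"xyz": [0,3,0],"twist": [0,0,0],"claw": 0},
    {"xyz": [0,2.5,0],"twist": [0,0,0],"claw": 0},
    {"xyz": [0,1.5,0],"twist": [0,0,0],"claw": 0},
    {"xyz": [0,1,0],"twist": [0,0,0],"claw": 0},
    {"xyz": [0,0,0],"twist": [0,0,0],"claw": 0},
    {"xyz": [0,0,0],"twist": [0,0,0],"claw": 0},
  ],
)

```text
t: 16.5
tool_pos: [0.6125, -0.3228, 0.1302]
orientation: [-0.665, 0.666, -0.239, 0.239]
wrist_force: [-0.4, -0.2, 1.2]
finger_gap: 0.0088
```

Run:
```python
from h import *
s=rep()
```

```text
t 16.50 [ 0.6125 -0.3228  0.1302] F [-0.4259 -0.2268  1.1779] gap 0.0088 q [-0.6097  0.5356  1.3136 -0.0003  1.2914 -1.4905]
```

Emit:
apply_moves(
  deltas=[
    {"xyz": [0,1,0],"twist": [0,0,0],"claw": 0},
    {"xyz": [0,1,0],"twist": [0,0,0],"claw": 0},
    {"xyz": [0,0.5,0],"twist": [0,0,0],"claw": 0},
    {"xyz": [0,0,0],"twist": [0,0,0],"claw": 0},
    {"xyz": [0,0,0],"twist": [0,0,0],"claw": 0},
  ],
)

```text
t: 16.92
tool_pos: [0.6126, -0.3229, 0.1302]
orientation: [-0.665, 0.666, -0.239, 0.239]
wrist_force: [-4.8, 3.1, 9.4]
finger_gap: 0.0089
```

Emit:
apply_moves(
  deltas=[
    {"xyz": [0,0,0],"twist": [0,0,0],"claw": 0.35},
    {"xyz": [0,0,0],"twist": [0,0,0],"claw": 0.35},
    {"xyz": [0,0,0],"twist": [0,0,0],"claw": 0.35},
    {"xyz": [0,0,0],"twist": [0,0,0],"claw": 0.35},
    {"xyz": [0,-5,0],"twist": [0,0,0],"claw": 0.35},
    {"xyz": [0,-10,0],"twist": [0,0,0],"claw": 0.35},
    {"xyz": [0,-15,0],"twist": [0,0,0],"claw": 0.35},
    {"xyz": [0,-20,0],"twist": [0,0,0],"claw": 0.35},
    {"xyz": [0,-30,0],"twist": [0,0,0],"claw": 0.35},
    {"xyz": [0,-30,0],"twist": [0,0,0],"claw": 0.35},
  ],
)

```text
t: 17.75
tool_pos: [0.6119, -0.3224, 0.2383]
orientation: [0.665, -0.665, 0.24, -0.239]
wrist_force: [1.3, -0.5, -0.2]
finger_gap: 0.0298
```

Run:
```python
from h import *
s=rep()
# via point above bin centre, and rotation to bin pose for R cover with roll
R1=binR()*R.from_rotvec([0.10,0,0])
for r in (.1,-.1): print(r,(binR()*R.from_rotvec([r,0,0])).as_matrix()[:,1])
for r in (.1,-.1):
  say(s['tool_pos'],binR()*R.from_rotvec([r,0,0]))
u=binp(.0911,-.085,.20);print(u)
```

```text
t 17.75 [ 0.6119 -0.3224  0.2383] F [ 1.2722 -0.5441 -0.1775] gap 0.0298 q [-0.6097  0.4488  1.2115 -0.0003  1.4825 -1.4905]
0.1 [ 0.629   0.1589 -0.761 ]
-0.1 [ 0.6475 -0.0399 -0.761 ]
d [0. 0. 0.] len 0.0 rot [ 0.365 -0.785 -0.628] ang 1.0695017531542432
d [0. 0. 0.] len 0.0 rot [ 0.182 -0.715 -0.7  ] ang 1.0170294980972774
[0.4943 0.1509 0.2257]
```

Emit:
apply_moves(
  deltas=[
    {"xyz": [-13,-20,8],"twist": [0,0,0],"claw": 0.35},
    {"xyz": [-26.5,-20,17.2],"twist": [0,0,0],"claw": 0.35},
    {"xyz": [-26.5,-20,17.2],"twist": [0,0,0],"claw": 0.35},
    {"xyz": [-26.5,-20,17.2],"twist": [0,0,0],"claw": 0.35},
    {"xyz": [-26.5,0,17.2],"twist": [0,0,0],"claw": 0.35},
    {"xyz": [-26.5,0,17.2],"twist": [0,0,0],"claw": 0.35},
    {"xyz": [-26.5,0,17.2],"twist": [0,0,0],"claw": 0.35},
    {"xyz": [-26.5,0,17.2],"twist": [0,0,0],"claw": 0.35},
    {"xyz": [-26.5,0,17.2],"twist": [0,0,0],"claw": 0.35},
    {"xyz": [-26.5,0,17.2],"twist": [0,0,0],"claw": 0.35},
  ],
)

```text
t: 18.58
tool_pos: [0.5215, -0.0357, 0.3186]
orientation: [-0.665, 0.665, -0.238, 0.24]
wrist_force: [0.9, 0.5, -0.3]
finger_gap: 0.0298
```

Emit:
apply_moves(
  deltas=[
    {"xyz": [-26.5,0,17.2],"twist": [0,0,0],"claw": 0.35},
    {"xyz": [-26.5,0,17.2],"twist": [0,0,0],"claw": 0.35},
    {"xyz": [-26.5,0,17.2],"twist": [0,0,0],"claw": 0.35},
    {"xyz": [-26.5,0,17.2],"twist": [0,0,0],"claw": 0.35},
    {"xyz": [-26.5,0,17.2],"twist": [0,0,0],"claw": 0.35},
    {"xyz": [-26.5,0,17.2],"twist": [0,0,0],"claw": 0.35},
    {"xyz": [-13,0,8],"twist": [0,0,0],"claw": 0.35},
    {"xyz": [0,0,0],"twist": [0.018,-0.0715,-0.07],"claw": 0.35},
    {"xyz": [0,0,0],"twist": [0.018,-0.0715,-0.07],"claw": 0.35},
    {"xyz": [0,0,0],"twist": [0.018,-0.0715,-0.07],"claw": 0.35},
  ],
)

```text
t: 19.42
tool_pos: [0.4606, 0.1589, 0.3187]
orientation: [-0.676, 0.69, -0.086, 0.242]
wrist_force: [-0.7, 0.3, 0.3]
finger_gap: 0.0298
```

Emit:
apply_moves(
  deltas=[
    {"xyz": [0,0,0],"twist": [0.018,-0.0715,-0.07],"claw": 0.35},
    {"xyz": [0,0,0],"twist": [0.018,-0.0715,-0.07],"claw": 0.35},
    {"xyz": [0,0,0],"twist": [0.018,-0.0715,-0.07],"claw": 0.35},
    {"xyz": [0,0,0],"twist": [0.018,-0.0715,-0.07],"claw": 0.35},
    {"xyz": [0,0,0],"twist": [0.018,-0.0715,-0.07],"claw": 0.35},
    {"xyz": [0,0,0],"twist": [0.018,-0.0715,-0.07],"claw": 0.35},
    {"xyz": [0,0,0],"twist": [0.018,-0.0715,-0.07],"claw": 0.35},
    {"xyz": [0,0,0],"twist": [0,0,0],"claw": 0.35},
  ],
)

```text
t: 20.08
tool_pos: [0.4573, 0.1576, 0.3149]
orientation: [-0.64, 0.687, 0.262, 0.223]
wrist_force: [-0.2, -0.4, -0.1]
finger_gap: 0.0301
```

Run:
```python
from h import *
s=rep(1); say(binp(.0911,-.088,.12),binR()*R.from_rotvec([-.1,0,0]))
cm,im=wsave('w8')
B=[binp(d,y,.045) for d in(.069,.114) for y in (-.0997,-.0902)]; print(proj('wrist',B,cm))
H=[binp(d,y,.013) for d in(.069,.113) for y in (-.1174,-.0735)]; pr=proj('wrist',H,cm); print(pr)
c=pr.mean(0).astype(int); print(c); x0,y0=max(c[0]-110,0),max(c[1]-75,0); print(x0,y0)
cv2.imwrite('pics/w8c.png',cv2.resize(im[y0:y0+150,x0:x0+220,::-1],None,fx=3.6,fy=3.6,interpolation=cv2.INTER_CUBIC))
```

```text
t 20.08 [0.4573 0.1576 0.3149] F [-0.2497 -0.4016 -0.1435] gap 0.0301 q [ 0.3085 -0.4464  2.105  -0.3237  0.8401 -1.1843]
[[ 0.7624  0.6464 -0.0293]
 [ 0.0743 -0.0426  0.9963]
 [ 0.6428 -0.7618 -0.0805]]
d [-29.5 172.1   4.6] len 174.67060428131575 rot [ 0.003  0.003 -0.001] ang 0.0043588989435406735
[[324.3471 157.3684]
 [333.4136 157.4428]
 [324.2217 199.6805]
 [333.1348 199.8474]]
[[311.646  156.3877]
 [350.3776 156.731 ]
 [311.719  194.5363]
 [349.8786 195.2228]]
[330 175]
220 100
```

View pics/w8c.png

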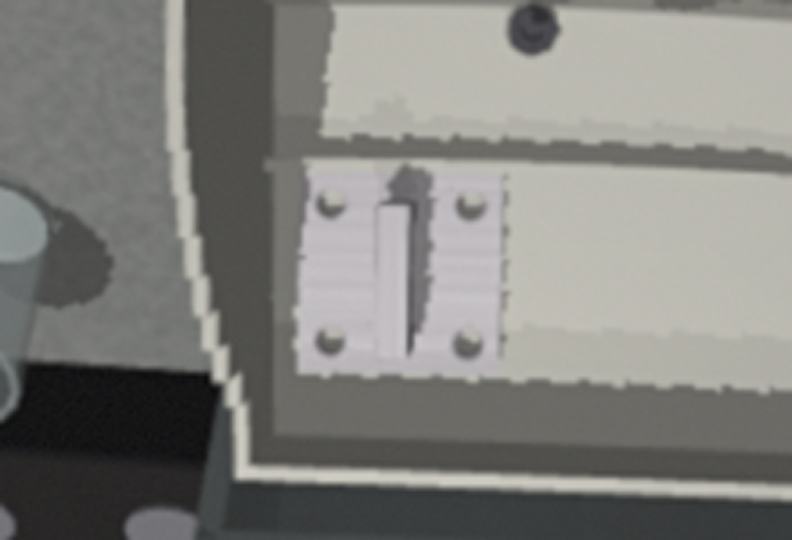

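Run:
```python
from h import *
Rt=binR()*R.from_rotvec([-.1,0,0]); F=binp(.0911,-.0971,.0225)
say(F-.10*Rt.as_matrix()[:,1],Rt)
```

```text
d [-31.4 170.3   5.1] len 173.2456637263975 rot [ 0.003  0.    -0.001] ang 0.0031622776601683794
```

Emit:
apply_moves(
  deltas=[
    {"xyz": [-8,20,1.3],"twist": [0,0,0],"claw": 0.35},
    {"xyz": [-8,25,1.3],"twist": [0,0,0],"claw": 0.35},
    {"xyz": [-8,25,1.3],"twist": [0,0,0],"claw": 0.35},
    {"xyz": [-7.4,25,1.2],"twist": [0,0,0],"claw": 0.35},
    {"xyz": [0,25,0],"twist": [0,0,0],"claw": 0.35},
    {"xyz": [0,25,0],"twist": [0,0,0],"claw": 0.35},
    {"xyz": [0,25,0],"twist": [0,0,0],"claw": 0.35},
    {"xyz": [0,0,0],"twist": [0,0,0],"claw": 0.35},
    {"xyz": [0,0,0],"twist": [0,0,0],"claw": 0.35},
    {"xyz": [0,0,0],"twist": [0,0,0],"claw": 0.35},
  ],
)

```text
t: 20.97
tool_pos: [0.5473, 0.1539, 0.1686]
orientation: [-0.64, 0.686, 0.263, 0.226]
wrist_force: [-0.1, -0.5, 0.0]
finger_gap: 0.0299
```

Run:
```python
from h import *
rep();Rt=binR()*R.from_rotvec([-.1,0,0]); F=binp(.0911,-.0971,.0225)
say(F,Rt)
```

```text
t 20.97 [0.5473 0.1539 0.1686] F [-0.1453 -0.4945  0.0197] gap 0.0299 q [ 0.2268 -0.0366  2.1245 -0.4889  0.4107 -1.0135]
d [ -4.  100.2   0.1] len 100.27985839638986 rot [0.003 0.    0.002] ang 0.0036055512754639895
```

Emit:
apply_moves(
  deltas=[
    {"xyz": [-2,15,0],"twist": [0,0,0],"claw": 0.35},
    {"xyz": [-2,20,0],"twist": [0,0,0],"claw": 0.35},
    {"xyz": [0,20,0],"twist": [0,0,0],"claw": 0.35},
    {"xyz": [0,15,0],"twist": [0,0,0],"claw": 0.35},
    {"xyz": [0,0,0],"twist": [0,0,0],"claw": 0.35},
    {"xyz": [0,0,0],"twist": [0,0,0],"claw": 0.35},
    {"xyz": [0,0,0],"twist": [0,0,0],"claw": 0.35},
  ],
)

```text
t: 21.55
tool_pos: [0.589, 0.151, 0.1135]
orientation: [-0.64, 0.686, 0.263, 0.226]
wrist_force: [1.0, 0.4, 0.4]
finger_gap: 0.0299
```

Run:
```python
from h import *
rep();Rt=binR()*R.from_rotvec([-.1,0,0]); F=binp(.0911,-.0971,.0225)
say(F,Rt)
```

```text
t 21.55 [0.589  0.151  0.1135] F [1.0382 0.3654 0.4103] gap 0.0299 q [ 0.1964  0.1535  2.0728 -0.6573  0.2786 -0.854 ]
d [ 0.  31.1 -0.2] len 31.100643080167973 rot [0.002 0.001 0.003] ang 0.0037416573867739412
```

Emit:
apply_moves(
  deltas=[
    {"xyz": [0,10,0],"twist": [0,0,0],"claw": 0.35},
    {"xyz": [0,10,0],"twist": [0,0,0],"claw": 0.35},
    {"xyz": [0,8,0],"twist": [0,0,0],"claw": 0.35},
    {"xyz": [0,3,0],"twist": [0,0,0],"claw": 0.35},
    {"xyz": [0,0,0],"twist": [0,0,0],"claw": 0.35},
    {"xyz": [0,0,0],"twist": [0,0,0],"claw": 0.35},
  ],
)

```text
t: 22.05
tool_pos: [0.6087, 0.1495, 0.0889]
orientation: [-0.64, 0.686, 0.263, 0.225]
wrist_force: [-0.7, -0.5, -0.4]
finger_gap: 0.0297
```

Emit:
apply_moves(
  deltas=[
    {"xyz": [0,0,0],"twist": [0,0,0],"claw": 0},
    {"xyz": [0,0,0],"twist": [0,0,0],"claw": 0},
    {"xyz": [0,0,0],"twist": [0,0,0],"claw": 0},
    {"xyz": [0,0,0],"twist": [0,0,0],"claw": 0},
    {"xyz": [0,0,0],"twist": [0,0,0],"claw": 0},
    {"xyz": [0,0,0],"twist": [0,0,0],"claw": 0},
  ],
  squeeze=50,
)

```text
t: 22.55
tool_pos: [0.6089, 0.1499, 0.0889]
orientation: [-0.64, 0.685, 0.263, 0.225]
wrist_force: [-5.7, 0.5, 5.4]
finger_gap: 0.0094
```

Run:
```python
from h import *
rep();Rt=binR()*R.from_rotvec([-.1,0,0]); F=binp(.0911,-.0971,.0225)
say(F,Rt)
```

```text
t 22.55 [0.6089 0.1499 0.0889] F [-5.6581  0.5301  5.3837] gap 0.0094 q [ 0.1844  0.2391  2.0383 -0.7601  0.2337 -0.7556]
d [ 0.9 -0.5 -0.6] len 1.1916375287812984 rot [0.002 0.002 0.003] ang 0.00412310562561766
```

Emit:
apply_moves(
  deltas=[
    {"xyz": [0,-8,0],"twist": [0,0,0],"claw": 0},
    {"xyz": [0,-15,0],"twist": [0,0,0],"claw": 0},
    {"xyz": [0,-20,0],"twist": [0,0,0],"claw": 0},
    {"xyz": [0,-25,0],"twist": [0,0,0],"claw": 0},
    {"xyz": [0,-25,0],"twist": [0,0,0],"claw": 0},
    {"xyz": [0,-25,0],"twist": [0,0,0],"claw": 0},
    {"xyz": [0,-30,0],"twist": [0,0,0],"claw": 0},
    {"xyz": [19,-24,0],"twist": [0,0,0],"claw": 0},
    {"xyz": [19,-24,0],"twist": [0,0,0],"claw": 0},
    {"xyz": [19,-24,0],"twist": [0,0,0],"claw": 0},
  ],
)

```text
t: 23.38
tool_pos: [0.5078, 0.1626, 0.2922]
orientation: [-0.64, 0.686, 0.262, 0.224]
wrist_force: [0.8, -0.0, -1.2]
finger_gap: 0.0091
```

Run:
```python
from h import *
s=rep();say(s['tool_pos'],down(.881))
d=np.array([.5957,-.1338,.30])-s['tool_pos']; print(down(.881).inv().apply(d)*1e3)
```

```text
t 23.38 [0.5078 0.1626 0.2922] F [ 0.8473 -0.0082 -1.1586] gap 0.0091 q [ 0.2773 -0.2978  2.0543 -0.33    0.7372 -1.18  ]
d [0. 0. 0.] len 0.0 rot [-0.179  0.716  0.698] ang 1.0158252802524654
[ 256.4186   -7.7689 -172.7512]
```

Emit:
apply_moves(
  deltas=[
    {"xyz": [0,0,0],"twist": [-0.0179,0.0716,0.0698],"claw": 0},
    {"xyz": [0,0,0],"twist": [-0.0179,0.0716,0.0698],"claw": 0},
    {"xyz": [0,0,0],"twist": [-0.0179,0.0716,0.0698],"claw": 0},
    {"xyz": [0,0,0],"twist": [-0.0179,0.0716,0.0698],"claw": 0},
    {"xyz": [0,0,0],"twist": [-0.0179,0.0716,0.0698],"claw": 0},
    {"xyz": [0,0,0],"twist": [-0.0179,0.0716,0.0698],"claw": 0},
    {"xyz": [0,0,0],"twist": [-0.0179,0.0716,0.0698],"claw": 0},
    {"xyz": [0,0,0],"twist": [-0.0179,0.0716,0.0698],"claw": 0},
    {"xyz": [0,0,0],"twist": [-0.0179,0.0716,0.0698],"claw": 0},
    {"xyz": [0,0,0],"twist": [-0.0179,0.0716,0.0698],"claw": 0},
  ],
)

```text
t: 24.22
tool_pos: [0.5092, 0.163, 0.2918]
orientation: [0.665, -0.665, 0.241, -0.24]
wrist_force: [0.3, -0.0, -0.7]
finger_gap: 0.0091
```

Emit:
apply_moves(
  deltas=[
    {"xyz": [20,0,-13.5],"twist": [0,0,0],"claw": 0},
    {"xyz": [28,0,-19],"twist": [0,0,0],"claw": 0},
    {"xyz": [28,0,-19],"twist": [0,0,0],"claw": 0},
    {"xyz": [28,0,-19],"twist": [0,0,0],"claw": 0},
    {"xyz": [28,0,-19],"twist": [0,0,0],"claw": 0},
    {"xyz": [28,0,-19],"twist": [0,0,0],"claw": 0},
    {"xyz": [28,0,-19],"twist": [0,0,0],"claw": 0},
    {"xyz": [28,0,-19],"twist": [0,0,0],"claw": 0},
    {"xyz": [28,0,-19],"twist": [0,0,0],"claw": 0},
    {"xyz": [12.4,0,-7.2],"twist": [0,0,0],"claw": 0},
  ],
)

```text
t: 25.05
tool_pos: [0.5972, -0.138, 0.2912]
orientation: [-0.665, 0.665, -0.24, 0.241]
wrist_force: [-0.1, 0.7, -2.1]
finger_gap: 0.0091
```

Emit:
apply_moves(
  deltas=[
    {"xyz": [0,0,0],"twist": [0,0,0],"claw": 0},
    {"xyz": [0,0,0],"twist": [0,0,0],"claw": 0},
    {"xyz": [0,0,0],"twist": [0,0,0],"claw": 0},
    {"xyz": [0,0,0],"twist": [0,0,0],"claw": 0},
  ],
)

```text
t: 25.38
tool_pos: [0.5968, -0.1321, 0.292]
orientation: [0.666, -0.665, 0.238, -0.239]
wrist_force: [0.5, 0.6, -2.1]
finger_gap: 0.0088
```

Run:
```python
from h import *
s=rep(1);say([.5957,-.1338,.162],down(.881))
```

```text
t 25.38 [ 0.5968 -0.1321  0.292 ] F [ 0.495   0.6007 -2.0918] gap 0.0088 q [-0.3601  0.2434  1.372   0.0014  1.5247 -1.2422]
[[ 0.772   0.0019  0.6356]
 [-0.6356  0.0008  0.772 ]
 [ 0.001  -1.      0.0018]]
d [  0.1 130.   -2.2] len 130.01865250801518 rot [-0.002  0.001  0.001] ang 0.002449489742783178
```

Emit:
apply_moves(
  deltas=[
    {"xyz": [0,10,-1],"twist": [0,0,0],"claw": 0},
    {"xyz": [0,20,-1],"twist": [0,0,0],"claw": 0},
    {"xyz": [0,20,0],"twist": [0,0,0],"claw": 0},
    {"xyz": [0,20,0],"twist": [0,0,0],"claw": 0},
    {"xyz": [0,20,0],"twist": [0,0,0],"claw": 0},
    {"xyz": [0,20,0],"twist": [0,0,0],"claw": 0},
    {"xyz": [0,14,0],"twist": [0,0,0],"claw": 0},
    {"xyz": [0,6,0],"twist": [0,0,0],"claw": 0},
    {"xyz": [0,0,0],"twist": [0,0,0],"claw": 0},
    {"xyz": [0,0,0],"twist": [0,0,0],"claw": 0},
  ],
)

```text
t: 26.22
tool_pos: [0.5961, -0.1347, 0.1621]
orientation: [0.666, -0.665, 0.238, -0.24]
wrist_force: [-1.0, 0.9, -1.0]
finger_gap: 0.0093
```

Emit:
apply_moves(
  deltas=[
    {"xyz": [0,0,0],"twist": [0,0,0],"claw": 0},
    {"xyz": [0,0,0],"twist": [0,0,0],"claw": 0},
    {"xyz": [0,0,0],"twist": [0,0,0],"claw": 0},
    {"xyz": [0,0,0],"twist": [0,0,0],"claw": 0},
  ],
)

```text
t: 26.55
tool_pos: [0.5967, -0.1355, 0.1631]
orientation: [0.666, -0.665, 0.238, -0.241]
wrist_force: [-0.8, 0.7, -1.6]
finger_gap: 0.0091
```

Run:
```python
from h import *
s=rep(1);cm,im=wsave('w9'); 
cv2.imwrite('pics/w9c.png',cv2.resize(im[180:300,230:410,::-1],(800,533),interpolation=cv2.INTER_CUBIC))
c=np.array([.5957,-.1338,.112]); print('cell in tool',Rq(s['orientation']).inv().apply(c-s['tool_pos'])*1e3)
u=.0957; X=np.array([np.cos(u),np.sin(u),0]);Y=np.array([-X[1],X[0],0]); f=800/180
print((proj('wrist',[c+.0311*Y+[0,0,.02],c-.0311*X+[0,0,.02]],cm)-[230,180])*f)
T=s['tool_pos'];h=Rq(s['orientation']).apply(np.array([[-21,9.5,-21.8],[-21,9.5,22.2]])/1e3)+T
print((proj('wrist',h,cm)-[230,180])*f)
import json;json.dump([list(T),list(s['orientation'])],open('w9T.json','w'))
```

```text
t 26.55 [ 0.5967 -0.1355  0.1631] F [-0.7947  0.6778 -1.5648] gap 0.0091 q [-0.3651  0.3413  1.518   0.0009  1.2782 -1.2456]
[[ 0.7709  0.004   0.637 ]
 [-0.637  -0.0006  0.7709]
 [ 0.0035 -1.      0.0021]]
cell in tool [-2.014  51.0739  0.5783]
[[618.0409 232.7202]
 [217.3641 233.521 ]]
[[189.0397 314.053 ]
 [639.2762 313.7445]]
```

View pics/w9c.png

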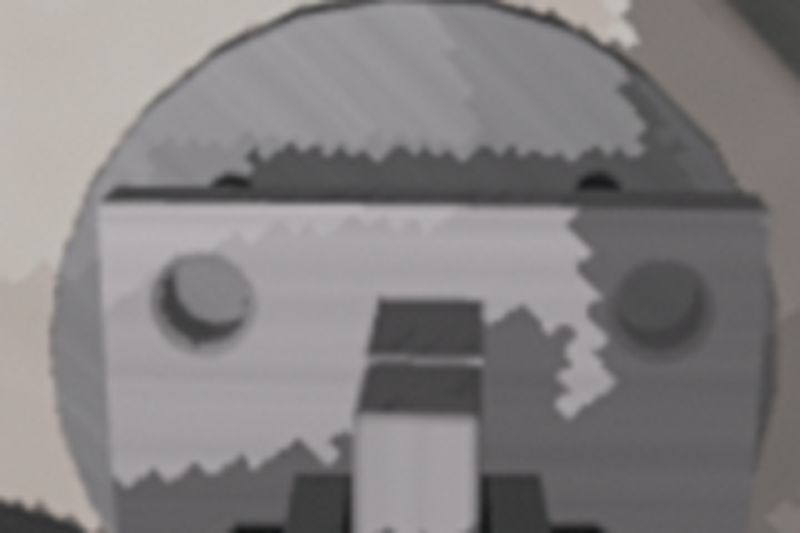

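Run:
```python
from h import *
import json
from scipy.optimize import least_squares
T,o=json.load(open('w9T.json')); T=np.array(T); Rt=Rq(o); cm=cam('w9'); f=800/180
uv=np.array([(203,303),(661,307)])/f+[230,180]
ed=np.array([(104,203),(767,210)])/f+[230,180]   # top-edge corners of plate near side (upper)
bt=np.array([(355,413),(480,418)])/f+[230,180]   # bar top near end corners
def P(q):
    x,y,phi,yaw,z=q; C=R.from_euler('xy',[phi,yaw])
    L=np.array([[-22,25,-22],[-22,25,22],[-32,25,-32],[-32,25,32],[-23,-7,-5],[-23,-7,5]])/1e3
    return Rt.apply(C.apply(L)+np.array([x,y,z]))+T
w=np.array([1,1,.7,.7,.7,.7])[:,None]
r=least_squares(lambda q:((proj('wrist',P(q),cm)-np.r_[uv,ed,bt])*w).ravel(),[0,-.0155,0.05,0,0],x_scale=[.001,.001,.05,.05,.001])
print(r.x,r.fun.reshape(-1,2)); q=r.x
C=R.from_euler('xy',q[2:4]); 
# cover axes in world; correction needed: tool twist so that cover is down(.881) about grip
W=Rt*C; print('cover err rotvec (tool frame)',(Rt.inv()*(down(.881)*C.inv())).as_rotvec())
pc=Rt.apply(C.apply([0,.033,0])+np.array([q[0],q[1],q[4]]))+T; print('underside centre',pc)
Rn=down(.881)*C.inv(); off=Rn.apply(C.apply([0,.033,0])+np.array([q[0],q[1],q[4]]))
tgt=np.array([.5957,-.1338,.112+.026])-off; print('TCP target for underside 26 above seat',tgt); say(tgt,Rn)
```

```text
[-0.0002 -0.0174  0.0449 -0.0003  0.0008] [[ 0.3951  0.48  ]
 [-0.0709  0.753 ]
 [-0.6938  0.1542]
 [ 0.2503  0.0252]
 [-0.3592 -0.532 ]
 [ 0.3392 -1.0321]]
cover err rotvec (tool frame) [-0.047  -0.0006  0.0035]
underside centre [ 0.598  -0.1337  0.1475]
TCP target for underside 26 above seat [ 0.5948 -0.1351  0.1537]
d [-1.5  9.1 -0.8] len 9.257429448826493 rot [-0.047 -0.001  0.003] ang 0.04710626285325551
```

Emit:
apply_moves(
  deltas=[
    {"xyz": [-0.5,1,-0.3],"twist": [-0.016,0,0.001],"claw": 0},
    {"xyz": [-0.5,1,-0.3],"twist": [-0.016,0,0.001],"claw": 0},
    {"xyz": [-0.5,1,-0.2],"twist": [-0.015,0,0.001],"claw": 0},
    {"xyz": [0,2,0],"twist": [0,0,0],"claw": 0},
    {"xyz": [0,2,0],"twist": [0,0,0],"claw": 0},
    {"xyz": [0,0,0],"twist": [0,0,0],"claw": 0},
    {"xyz": [0,0,0],"twist": [0,0,0],"claw": 0},
    {"xyz": [0,0,0],"twist": [0,0,0],"claw": 0},
  ],
)

```text
t: 27.27
tool_pos: [0.5943, -0.1352, 0.155]
orientation: [-0.65, 0.68, -0.245, 0.233]
wrist_force: [0.2, -0.4, -1.2]
finger_gap: 0.0088
```

```bash
cat > c2.py <<'E'
from h import *
s=rep(); q=[-0.0002,-0.0174,0.0449,-0.0003,0.0008]; C=R.from_euler('xy',q[2:4]); Rn=down(.881)*C.inv()
off=Rn.apply(C.apply([0,.033,0])+np.array([q[0],q[1],q[4]]))
import sys
say(np.array([.5957,-.1338,.112+float(sys.argv[1])])-off,Rn)
E
python3 c2.py .026
python3 - <<'E'
from h import *
s=st();cm,im=wsave('w10'); 
u=.0957; c=np.array([.5957,-.1338,.132]);X=np.array([np.cos(u),np.sin(u),0]);Y=np.array([-X[1],X[0],0])
p=proj('wrist',[c-.0311*X,c+.0311*Y],cm); print(p)
g=cv2.cvtColor(im,cv2.COLOR_RGB2GRAY)
# hole centres: dark-ish ring; print small patches
for a in p:
    x,y=a.round().astype(int); print(x,y); print(g[y-8:y+20:2,x-16:x+17:2])
E
```

```text
t 27.27 [ 0.5943 -0.1352  0.155 ] F [ 0.2479 -0.4438 -1.1872] gap 0.0088 q [-0.3434  0.3615  1.5095 -0.0441  1.2876 -1.2108]
d [0.4 1.3 0.5] len 1.449137674618944 rot [ 0.001 -0.001 -0.001] ang 0.0017320508075688774
[[282.6522 240.656 ]
 [376.5046 241.5991]]
283 241
[[175 174 174 175 175 174 175 175 174 175 175 174 175 174 174 174 175]
 [172 172 173 171 172 173 173 173 173 172 172 173 173 174 170 171 174]
 [171 161 148 139 138 139 152 168 171 171 171 172 171 167 159 159 168]
 [151 123 123 127 117  61  87 133 160 169 169 168 160 155 156 156 157]
 [111 108 128 129 117  38  44  73 116 164 170 160 154 155 156 156 156]
 [ 85  99 130 128 128  83  42  54  77 132 158 156 156 157 157 157 156]
 [ 67  88 128 128 128 129  99  69  58 108 149 158 158 156 157 158 157]
 [ 72  72 118 127 128 129 129 125  83  99 141 155 155 154 155 155 154]
 [ 78  64  83 121 128 129 128 129 115 101 140 154 154 154 153 153 153]
 [ 81  63  63  83 109 123 124 119  90 110 143 154 155 154 154 154 154]
 [109  68  63  62  64  73  81  75  92 132 154 157 156 156 157 156 156]
 [123 105  79  70  66  69  76  95 129 147 158 158 15
[... 464 characters left out ...]
155 155 144 104  58  60  57  48  58  81 109 138 142 104  96]
 [157 157 156 152 113  54  42  57  54  51  75  79  78 113 147 146 104]
 [157 156 156 136  98  70  58  51  59  74  79  78  78  99 138 164 108]
 [153 153 152 118  85  77  77  76  76  78  78  78  79  87 124 118  96]
 [154 154 152 116  80  78  78  78  77  76  77  77  80  89 129  97  95]
 [154 154 153 114  79  72  78  77  76  76  77  81  79 103 135 140 105]
 [157 157 156 137  97  64  65  68  73  75  77  78  85 123 146 168 148]
 [157 156 156 151 122  98  69  66  68  65  76  86 120 137 151 164 164]
 [137 156 155 155 148 122 100  99  90  93 109 125 135 147 153 154 163]
 [108 155 156 156 157 152 135 130 126 128 135 142 154 148 125 120 157]]
```

Emit:
apply_moves(
  deltas=[
    {"xyz": [0.5,2,0],"twist": [0,0,0],"claw": 0},
    {"xyz": [0.5,2,0],"twist": [0,0,0],"claw": 0},
    {"xyz": [0,2,0],"twist": [0,0,0],"claw": 0},
    {"xyz": [0,2,0],"twist": [0,0,0],"claw": 0},
    {"xyz": [0,2,0],"twist": [0,0,0],"claw": 0},
    {"xyz": [0,0,0],"twist": [0,0,0],"claw": 0},
    {"xyz": [0,0,0],"twist": [0,0,0],"claw": 0},
  ],
)

```text
t: 27.9
tool_pos: [0.5946, -0.136, 0.1448]
orientation: [-0.65, 0.68, -0.245, 0.233]
wrist_force: [0.4, 0.6, -1.9]
finger_gap: 0.009
```

```bash
python3 c2.py .010
```

```text
t 27.90 [ 0.5946 -0.136   0.1448] F [ 0.3799  0.5697 -1.9387] gap 0.0090 q [-0.3446  0.3736  1.5159 -0.0444  1.2696 -1.2112]
d [-0.3  7.1  1.2] len 7.2069410986908995 rot [ 0.001 -0.    -0.002] ang 0.00223606797749979
```

Emit:
apply_moves(
  deltas=[
    {"xyz": [0,2,0.2],"twist": [0,0,0],"claw": 0},
    {"xyz": [0,2,0.2],"twist": [0,0,0],"claw": 0},
    {"xyz": [0,2,0],"twist": [0,0,0],"claw": 0},
    {"xyz": [0,0,0],"twist": [0,0,0],"claw": 0},
    {"xyz": [0,0,0],"twist": [0,0,0],"claw": 0},
  ],
)

```text
t: 28.32
tool_pos: [0.5947, -0.1359, 0.1388]
orientation: [-0.65, 0.68, -0.245, 0.233]
wrist_force: [0.4, 0.8, -0.1]
finger_gap: 0.0088
```

```bash
python3 c2.py .000
```

```text
t 28.32 [ 0.5947 -0.1359  0.1388] F [ 0.4298  0.8113 -0.1467] gap 0.0088 q [-0.3443  0.3801  1.5204 -0.0445  1.2586 -1.2105]
d [-0.3 11.1  1.2] len 11.16870628139177 rot [ 0.001 -0.    -0.002] ang 0.00223606797749979
```

Emit:
apply_moves(
  deltas=[
    {"xyz": [0,2,0],"twist": [0,0,0],"claw": 0},
    {"xyz": [0,2,0],"twist": [0,0,0],"claw": 0},
    {"xyz": [0,2,0],"twist": [0,0,0],"claw": 0},
    {"xyz": [0,2,0],"twist": [0,0,0],"claw": 0},
    {"xyz": [0,0,0],"twist": [0,0,0],"claw": 0},
    {"xyz": [0,0,0],"twist": [0,0,0],"claw": 0},
  ],
)

```text
t: 28.82
tool_pos: [0.5944, -0.1362, 0.1308]
orientation: [-0.65, 0.68, -0.245, 0.233]
wrist_force: [0.6, -0.0, -0.8]
finger_gap: 0.0091
```

```bash
python3 c2.py .000
```

```text
t 28.82 [ 0.5944 -0.1362  0.1308] F [ 0.6214 -0.0197 -0.7619] gap 0.0091 q [-0.3449  0.3887  1.5267 -0.0447  1.2437 -1.2104]
d [-0.3  3.1  1.2] len 3.3376638536557275 rot [ 0.001 -0.    -0.002] ang 0.00223606797749979
```

Emit:
apply_moves(
  deltas=[
    {"xyz": [0,1.5,0],"twist": [0,0,0],"claw": 0},
    {"xyz": [0,1.5,0],"twist": [0,0,0],"claw": 0},
    {"xyz": [0,1,0],"twist": [0,0,0],"claw": 0},
    {"xyz": [0,1,0],"twist": [0,0,0],"claw": 0},
    {"xyz": [0,0,0],"twist": [0,0,0],"claw": 0},
    {"xyz": [0,0,0],"twist": [0,0,0],"claw": 0},
  ],
)

```text
t: 29.32
tool_pos: [0.5947, -0.1363, 0.1289]
orientation: [-0.65, 0.68, -0.245, 0.234]
wrist_force: [-5.9, 1.9, 9.8]
finger_gap: 0.009
```

```bash
python3 c2.py .000
```

```text
t 29.32 [ 0.5947 -0.1363  0.1289] F [-5.8897  1.9277  9.8313] gap 0.0090 q [-0.3449  0.3906  1.5283 -0.0449  1.2387 -1.2102]
d [-0.7  1.2  1. ] len 1.7117242768623688 rot [ 0. -0. -0.] ang 0.0
```

Emit:
apply_moves(
  deltas=[
    {"xyz": [0,0,0],"twist": [0,0,0],"claw": 0.35},
    {"xyz": [0,0,0],"twist": [0,0,0],"claw": 0.35},
    {"xyz": [0,0,0],"twist": [0,0,0],"claw": 0.35},
    {"xyz": [0,0,0],"twist": [0,0,0],"claw": 0.35},
    {"xyz": [0,-5,0],"twist": [0,0,0],"claw": 0.35},
    {"xyz": [0,-10,0],"twist": [0,0,0],"claw": 0.35},
    {"xyz": [0,-20,0],"twist": [0,0,0],"claw": 0.35},
    {"xyz": [0,-30,0],"twist": [0,0,0],"claw": 0.35},
    {"xyz": [0,-30,0],"twist": [0,0,0],"claw": 0.35},
    {"xyz": [0,-30,0],"twist": [0,0,0],"claw": 0.35},
  ],
)

```text
t: 30.15
tool_pos: [0.5982, -0.1321, 0.253]
orientation: [-0.65, 0.68, -0.245, 0.234]
wrist_force: [0.9, -0.9, 0.1]
finger_gap: 0.0303
```

Run:
```python
from h import *
s=rep(); Rb=Rq([0.611,-0.419,0.381,-0.554]); say([.3979,.228,.27],Rb)
cm,im=wsave('w11')
t=manip.get_image('top'); save(t,'top1')
a=cv2.resize(t[120:235,335:495,::-1],(640,460),interpolation=cv2.INTER_CUBIC);cv2.imwrite('pics/t1c.png',a)
```

```text
t 30.15 [ 0.5982 -0.1321  0.253 ] F [ 0.9324 -0.8548  0.0755] gap 0.0303 q [-0.3365  0.285   1.4005 -0.0424  1.4727 -1.2121]
d [-383.8  -23.4  149. ] len 412.37240450835213 rot [ 0.392  0.779 -0.126] ang 0.8811248492693871
```

View pics/w11.png

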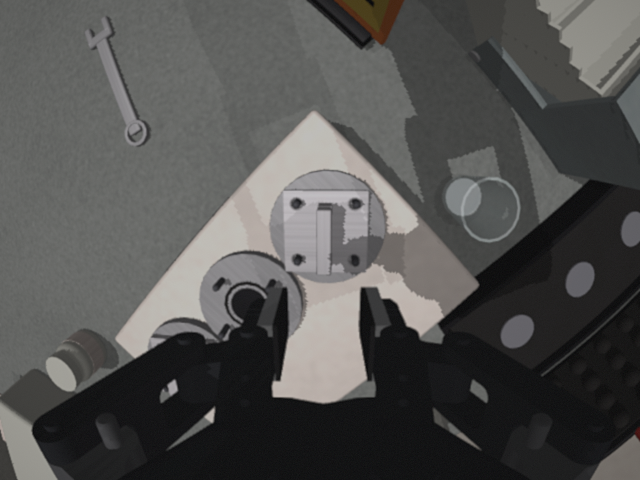

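Run:
```python
from h import *
cm=cam('w11')
for z in (.12,.13):
    p=onz('wrist',[(297,204),(355,203),(299,260),(354,260)],z,cm);print(z,p.mean(0),np.linalg.norm(p[0]-p[1]),np.linalg.norm(p[2]-p[3]),np.linalg.norm(p[0]-p[2]))
```

```text
0.12 [ 0.5962 -0.1351  0.12  ] 0.0439054567070906 0.04322186568488289 0.044525641059430084
0.13 [ 0.5946 -0.1333  0.13  ] 0.04232246137226207 0.04166351697669819 0.04292028520246795
```

Emit:
apply_moves(
  deltas=[
    {"xyz": [-20,-5,8],"twist": [0.035,0.07,-0.0115],"claw": 0.35},
    {"xyz": [0,0,0],"twist": [0.0356,0.0708,-0.0115],"claw": 0.35},
    {"xyz": [0,0,0],"twist": [0.0356,0.0708,-0.0115],"claw": 0.35},
    {"xyz": [0,0,0],"twist": [0.0356,0.0708,-0.0115],"claw": 0.35},
    {"xyz": [0,0,0],"twist": [0.0356,0.0708,-0.0115],"claw": 0.35},
    {"xyz": [0,0,0],"twist": [0.0356,0.0708,-0.0115],"claw": 0.35},
    {"xyz": [0,0,0],"twist": [0.0356,0.0708,-0.0115],"claw": 0.35},
    {"xyz": [0,0,0],"twist": [0.0356,0.0708,-0.0115],"claw": 0.35},
    {"xyz": [0,0,0],"twist": [0.0356,0.0708,-0.0115],"claw": 0.35},
    {"xyz": [0,0,0],"twist": [0.0356,0.0708,-0.0115],"claw": 0.35},
  ],
)

```text
t: 31.08
tool_pos: [0.5878, -0.1132, 0.2557]
orientation: [0.619, -0.446, 0.372, -0.529]
wrist_force: [0.2, -0.8, -0.1]
finger_gap: 0.0296
```

Run:
```python
from h import *
s=rep(1); Rb=Rq([0.611,-0.419,0.381,-0.554]); say([.3979,.228,.27],Rb)
```

```text
t 31.08 [ 0.5878 -0.1132  0.2557] F [ 0.1848 -0.7905 -0.0804] gap 0.0296 q [-0.4273  0.044   1.7085  0.1932  1.1117 -0.655 ]
[[ 0.1634  0.3233  0.9321]
 [-0.9865  0.0419  0.1584]
 [ 0.0122 -0.9454  0.3258]]
d [-367.4  -60.6 -118.3] len 390.7045047091215 rot [ 0.035  0.068 -0.01 ] ang 0.07712976079309465
```

Emit:
apply_moves(
  deltas=[
    {"xyz": [0,-10,0],"twist": [0.035,0.068,-0.01],"claw": 0.35},
    {"xyz": [-36,-8,-9],"twist": [0,0,0],"claw": 0.35},
    {"xyz": [-36,-6,-9],"twist": [0,0,0],"claw": 0.35},
    {"xyz": [-36,-6,-9],"twist": [0,0,0],"claw": 0.35},
    {"xyz": [-36,-6,-9],"twist": [0,0,0],"claw": 0.35},
    {"xyz": [-36,-6,-9],"twist": [0,0,0],"claw": 0.35},
    {"xyz": [-36,-6,-9],"twist": [0,0,0],"claw": 0.35},
    {"xyz": [-36,-6,-9],"twist": [0,0,0],"claw": 0.35},
    {"xyz": [-36,0,-9],"twist": [0,0,0],"claw": 0.35},
    {"xyz": [-36,0,-9],"twist": [0,0,0],"claw": 0.35},
  ],
)

```text
t: 31.92
tool_pos: [0.4606, 0.2012, 0.2785]
orientation: [0.612, -0.419, 0.38, -0.553]
wrist_force: [0.9, 1.1, -0.1]
finger_gap: 0.0301
```

Emit:
apply_moves(
  deltas=[
    {"xyz": [0,0,0],"twist": [0,0,0],"claw": 0.35},
    {"xyz": [0,0,0],"twist": [0,0,0],"claw": 0.35},
    {"xyz": [0,0,0],"twist": [0,0,0],"claw": 0.35},
  ],
)

```text
t: 32.17
tool_pos: [0.4613, 0.1997, 0.2776]
orientation: [0.611, -0.42, 0.38, -0.552]
wrist_force: [1.0, -0.6, 0.1]
finger_gap: 0.0301
```

Run:
```python
from h import *
s=rep(); Rb=Rq([0.611,-0.419,0.381,-0.554]); say([.3979,.228,.1706],Rb); say([.4444,.2327,.0618],Rb)
cm,im=wsave('w12'); hb=[binp(-.038,y,.122) for y in(-.045,0,.045)]; pr=proj('wrist',hb,cm); print(pr)
g=cv2.cvtColor(im,cv2.COLOR_RGB2GRAY)
for x,y in pr.round().astype(int): print(x,y,g[y,x-26:x+27:2])
```

```text
t 32.17 [0.4613 0.1997 0.2776] F [ 1.0411 -0.6112  0.0781] gap 0.0301 q [ 0.2754 -0.2159  1.9092 -0.0695  1.0885  0.195 ]
d [-34.5  78.4 -94.5] len 127.54238511177373 rot [ 0.002  0.005 -0.001] ang 0.005477225575051661
d [-34.4 196.7 -89.7] len 218.90714926653263 rot [ 0.002  0.005 -0.001] ang 0.005477225575051661
[[224.2723 234.2238]
 [221.9619 184.6286]
 [220.8053 133.6585]]
224 234 [108 106 106 110 108 108 110 109 110 113 102 119 139 146 127 102 102 107
 109 109 109 107 107 108 108 113 113]
222 185 [ 78  77  75  74  77  79  76  72  67  65  85 125 102 102  95  86  75  76
  76  76  74  71  66  66  65  66  67]
221 134 [112 118 116 115 116 118 117 117 111 111 107 117 141 161 141  97  91 106
  77  68  66  68  71  75  67  67  68]
```

Emit:
apply_moves(
  deltas=[
    {"xyz": [-9,0,-24],"twist": [0,0.001,0],"claw": 0.35},
    {"xyz": [-9,10,-24],"twist": [0,0.001,0],"claw": 0.35},
    {"xyz": [-8,20,-24],"twist": [0,0.001,0],"claw": 0.35},
    {"xyz": [-8.4,24,-20],"twist": [0,0.001,0],"claw": 0.35},
    {"xyz": [0,24,1],"twist": [0,0,0],"claw": 0.35},
    {"xyz": [0,0,0],"twist": [0,0,0],"claw": 0.35},
    {"xyz": [0,0,0],"twist": [0,0,0],"claw": 0.35},
    {"xyz": [0,0,0],"twist": [0,0,0],"claw": 0.35},
  ],
)

```text
t: 32.88
tool_pos: [0.403, 0.2278, 0.1739]
orientation: [0.61, -0.418, 0.382, -0.554]
wrist_force: [0.6, -0.5, 0.2]
finger_gap: 0.0299
```

Run:
```python
from h import *
s=rep(); Rb=Rq([0.611,-0.419,0.381,-0.554]);  g=binp(-.038,0,.122); print(g); say(g+.018*Rb.as_matrix()[:,1],Rb)
```

```text
t 32.88 [0.403  0.2278 0.1739] F [ 0.6129 -0.4868  0.1574] gap 0.0299 q [ 0.4003 -0.1881  2.1117 -0.1389  0.8696  0.3777]
[0.4381 0.231  0.0828]
d [  0.4 115.7   0.1] len 115.70073465626743 rot [-0.001 -0.003 -0.001] ang 0.0033166247903554003
```

Emit:
apply_moves(
  deltas=[
    {"xyz": [0,15,0],"twist": [0,0,0],"claw": 0.35},
    {"xyz": [0,20,0],"twist": [0,0,0],"claw": 0.35},
    {"xyz": [0,20,0],"twist": [0,0,0],"claw": 0.35},
    {"xyz": [0,20,0],"twist": [0,0,0],"claw": 0.35},
    {"xyz": [0,20,0],"twist": [0,0,0],"claw": 0.35},
    {"xyz": [0,14,0],"twist": [0,0,0],"claw": 0.35},
    {"xyz": [0,6,0],"twist": [0,0,0],"claw": 0.35},
    {"xyz": [0,0,0],"twist": [0,0,0],"claw": 0.35},
  ],
)

```text
t: 33.55
tool_pos: [0.4434, 0.2323, 0.0653]
orientation: [0.61, -0.419, 0.382, -0.554]
wrist_force: [-0.1, -0.3, -0.1]
finger_gap: 0.0298
```

Emit:
apply_moves(
  deltas=[
    {"xyz": [0,0,0],"twist": [0,0,0],"claw": 0},
    {"xyz": [0,0,0],"twist": [0,0,0],"claw": 0},
    {"xyz": [0,0,0],"twist": [0,0,0],"claw": 0},
    {"xyz": [0,0,0],"twist": [0,0,0],"claw": 0},
    {"xyz": [0,0,0],"twist": [0,0,0],"claw": 0},
    {"xyz": [0,0,0],"twist": [0,0,0],"claw": 0},
  ],
  squeeze=40,
)

```text
t: 34.05
tool_pos: [0.4438, 0.233, 0.0666]
orientation: [0.611, -0.418, 0.381, -0.554]
wrist_force: [1.5, -3.4, 5.9]
finger_gap: 0.0082
```

Run:
```python
from h import *
s=rep(1); n=20; b0=np.arctan2(Rq(s['orientation']).as_matrix()[:,1]@CX,-Rq(s['orientation']).as_matrix()[2,1]); print(b0)
t=np.linspace(.70,0,n+1);d,h=-.038,.122;P=[]
for a in t:
    b=b0*a/.7; ty=np.array([np.sin(b),-np.cos(b)]); gp=np.array([d*np.cos(a)-h*np.sin(a),d*np.sin(a)+h*np.cos(a)])
    P.append((gp+ty*.018,ty,np.array([np.cos(b),np.sin(b)])))
for i in range(n):
    v=P[i+1][0]-P[i][0]; print(i,np.round([v@P[i][1]*1e3,v@P[i][2]*1e3],1),end=' ')
```

```text
t 34.05 [0.4438 0.233  0.0666] F [ 1.4618 -3.4279  5.9179] gap 0.0082 q [ 0.3715  0.0967  2.1154 -0.1753  0.5788  0.405 ]
[[ 0.0967  0.3594  0.9282]
 [-0.9953  0.0376  0.0892]
 [-0.0029 -0.9324  0.3613]]
0.36968665793270694
0 [-2.6  3.3] 1 [-2.5  3.4] 2 [-2.5  3.4] 3 [-2.4  3.4] 4 [-2.3  3.5] 5 [-2.3  3.5] 6 [-2.2  3.6] 7 [-2.1  3.6] 8 [-2.1  3.6] 9 [-2.   3.7] 10 [-1.9  3.7] 11 [-1.9  3.7] 12 [-1.8  3.8] 13 [-1.7  3.8] 14 [-1.7  3.8] 15 [-1.6  3.8] 16 [-1.5  3.9] 17 [-1.5  3.9] 18 [-1.4  3.9] 19 [-1.3  3.9]
```

Emit:
apply_moves(
  deltas=[
    {"xyz": [0,-2.6,3.3],"twist": [-0.0185,0,0],"claw": 0},
    {"xyz": [0,-2.5,3.4],"twist": [-0.0185,0,0],"claw": 0},
    {"xyz": [0,-2.5,3.4],"twist": [-0.0185,0,0],"claw": 0},
    {"xyz": [0,-2.4,3.4],"twist": [-0.0185,0,0],"claw": 0},
    {"xyz": [0,-2.3,3.5],"twist": [-0.0185,0,0],"claw": 0},
    {"xyz": [0,-2.3,3.5],"twist": [-0.0185,0,0],"claw": 0},
    {"xyz": [0,-2.2,3.6],"twist": [-0.0185,0,0],"claw": 0},
    {"xyz": [0,-2.1,3.6],"twist": [-0.0185,0,0],"claw": 0},
    {"xyz": [0,-2.1,3.6],"twist": [-0.0185,0,0],"claw": 0},
    {"xyz": [0,-2.0,3.7],"twist": [-0.0185,0,0],"claw": 0},
  ],
)

```text
t: 34.88
tool_pos: [0.4639, 0.2346, 0.093]
orientation: [0.566, -0.477, 0.434, -0.513]
wrist_force: [-3.7, -0.1, -5.7]
finger_gap: 0.0082
```

Emit:
apply_moves(
  deltas=[
    {"xyz": [0,-1.9,3.7],"twist": [-0.0185,0,0],"claw": 0},
    {"xyz": [0,-1.9,3.7],"twist": [-0.0185,0,0],"claw": 0},
    {"xyz": [0,-1.8,3.8],"twist": [-0.0185,0,0],"claw": 0},
    {"xyz": [0,-1.7,3.8],"twist": [-0.0185,0,0],"claw": 0},
    {"xyz": [0,-1.7,3.8],"twist": [-0.0185,0,0],"claw": 0},
    {"xyz": [0,-1.6,3.8],"twist": [-0.0185,0,0],"claw": 0},
    {"xyz": [0,-1.5,3.9],"twist": [-0.0185,0,0],"claw": 0},
    {"xyz": [0,-1.5,3.9],"twist": [-0.0185,0,0],"claw": 0},
    {"xyz": [0,-1.4,3.9],"twist": [-0.0185,0,0],"claw": 0},
    {"xyz": [0,-1.3,3.9],"twist": [-0.0185,0,0],"claw": 0},
  ],
)

```text
t: 35.72
tool_pos: [0.5004, 0.2376, 0.1159]
orientation: [-0.519, 0.528, -0.479, 0.471]
wrist_force: [-8.8, -3.9, 10.0]
finger_gap: 0.0085
```

Emit:
apply_moves(
  deltas=[
    {"xyz": [0,0,2],"twist": [0,0,0],"claw": 0},
    {"xyz": [0,0,1],"twist": [0,0,0],"claw": 0},
    {"xyz": [0,0,0],"twist": [0,0,0],"claw": 0},
    {"xyz": [0,0,0],"twist": [0,0,0],"claw": 0},
  ],
)

```text
t: 36.05
tool_pos: [0.5055, 0.2381, 0.1172]
orientation: [-0.521, 0.526, -0.478, 0.472]
wrist_force: [-8.0, -4.6, 11.1]
finger_gap: 0.0084
```

```bash
cat > tilt.py <<'E'
from h import *
s=rep(); Rm=Rq(s['orientation']).as_matrix(); gp=s['tool_pos']-.019*Rm[:,1]; v=gp-PV; x=v@CX; z=v[2]
print(gp,'tilt',np.arctan2(-x,z)-np.arctan2(.038,.122),np.hypot(x,z))
E
python3 tilt.py
```

```text
t 36.05 [0.5055 0.2381 0.1172] F [-7.9623 -4.5694 11.1226] gap 0.0084 q [0.2839 0.2986 1.6798 0.0026 1.1737 0.1857]
[0.5057 0.2381 0.1362] tilt 0.01259631624205293 0.12845940892625313
```

Emit:
apply_moves(
  deltas=[
    {"xyz": [0,0,1.5],"twist": [0,0,0],"claw": 0},
    {"xyz": [0,0,1.5],"twist": [0,0,0],"claw": 0},
    {"xyz": [0,0,0],"twist": [0,0,0],"claw": 0},
    {"xyz": [0,0,0],"twist": [0,0,0],"claw": 0},
  ],
)

```text
t: 36.38
tool_pos: [0.5054, 0.2381, 0.1171]
orientation: [-0.519, 0.528, -0.479, 0.471]
wrist_force: [-15.3, -5.9, 17.5]
finger_gap: 0.0087
```

```bash
python3 tilt.py
```

```text
t 36.38 [0.5054 0.2381 0.1171] F [-15.345   -5.9023  17.5179] gap 0.0087 q [0.2836 0.3027 1.6746 0.0033 1.1817 0.1847]
[0.5057 0.2381 0.1361] tilt 0.012178751247619801 0.1283895347550443
```

Emit:
apply_moves(
  deltas=[
    {"xyz": [0,0,-2],"twist": [0,0,0],"claw": 0.35},
    {"xyz": [0,0,0],"twist": [0,0,0],"claw": 0.35},
    {"xyz": [0,0,0],"twist": [0,0,0],"claw": 0.35},
    {"xyz": [0,0,0],"twist": [0,0,0],"claw": 0.35},
    {"xyz": [0,-10,0],"twist": [0,0,0],"claw": 0.35},
    {"xyz": [0,-20,0],"twist": [0,0,0],"claw": 0.35},
    {"xyz": [0,-30,0],"twist": [0,0,0],"claw": 0.35},
    {"xyz": [0,-35,0],"twist": [0,0,0],"claw": 0.35},
    {"xyz": [0,-35,0],"twist": [0,0,0],"claw": 0.35},
    {"xyz": [0,-35,0],"twist": [0,0,0],"claw": 0.35},
  ],
)

```text
t: 37.22
tool_pos: [0.5098, 0.2387, 0.2835]
orientation: [-0.523, 0.524, -0.477, 0.474]
wrist_force: [0.1, 0.7, -0.5]
finger_gap: 0.0298
```

Emit:
apply_moves(
  deltas=[
    {"xyz": [0,0,0],"twist": [0,-0.112,0],"claw": 0.35},
    {"xyz": [0,0,0],"twist": [0,-0.112,0],"claw": 0.35},
    {"xyz": [0,0,0],"twist": [0,-0.112,0],"claw": 0.35},
    {"xyz": [0,0,0],"twist": [0,-0.112,0],"claw": 0.35},
    {"xyz": [0,0,0],"twist": [0,-0.112,0],"claw": 0.35},
    {"xyz": [0,0,0],"twist": [0,-0.112,0],"claw": 0.35},
    {"xyz": [0,0,0],"twist": [0,-0.112,0],"claw": 0.35},
    {"xyz": [0,0,0],"twist": [0,-0.112,0],"claw": 0.35},
    {"xyz": [0,0,0],"twist": [0,-0.112,0],"claw": 0.35},
    {"xyz": [0,0,0],"twist": [0,-0.112,0],"claw": 0.35},
  ],
)

```text
t: 38.05
tool_pos: [0.5101, 0.2388, 0.282]
orientation: [0.697, -0.696, 0.124, -0.121]
wrist_force: [0.4, 0.1, -0.5]
finger_gap: 0.0296
```

Emit:
apply_moves(
  deltas=[
    {"xyz": [0,0,0],"twist": [0,-0.112,0],"claw": 0.4},
    {"xyz": [0,0,0],"twist": [0,-0.112,0],"claw": 0.4},
    {"xyz": [0,0,0],"twist": [0,-0.112,0],"claw": 0.4},
    {"xyz": [0,0,0],"twist": [0,-0.112,0],"claw": 0.4},
    {"xyz": [-14,0,-36],"twist": [0,0,0],"claw": 0.4},
    {"xyz": [-14,0,-36],"twist": [0,0,0],"claw": 0.4},
    {"xyz": [-14,0,-36],"twist": [0,0,0],"claw": 0.4},
    {"xyz": [-14,0,-36],"twist": [0,0,0],"claw": 0.4},
    {"xyz": [-14,0,-36],"twist": [0,0,0],"claw": 0.4},
    {"xyz": [-16,0,-36],"twist": [0,0,0],"claw": 0.4},
  ],
)

```text
t: 38.88
tool_pos: [0.4442, 0.0142, 0.282]
orientation: [0.707, -0.706, -0.032, 0.035]
wrist_force: [1.4, -1.0, 0.4]
finger_gap: 0.0339
```

Emit:
apply_moves(
  deltas=[
    {"xyz": [0,0,0],"twist": [0,0,0],"claw": 0.4},
    {"xyz": [0,0,0],"twist": [0,0,0],"claw": 0.4},
    {"xyz": [0,0,0],"twist": [0,0,0],"claw": 0.4},
    {"xyz": [0,0,0],"twist": [0,0,0],"claw": 0.4},
  ],
)

```text
t: 39.22
tool_pos: [0.445, 0.0165, 0.2816]
orientation: [0.707, -0.705, -0.032, 0.035]
wrist_force: [-0.0, 1.5, -0.4]
finger_gap: 0.0343
```

Run:
```python
from h import *
s=rep(1); cm,im=wsave('w13')
print('pred corners',proj('wrist',[[.3855,.0119,.165],[.4925,.0206,.165]],cm))
hsv=cv2.cvtColor(im,cv2.COLOR_RGB2HSV); m=cv2.inRange(hsv,(5,150,100),(22,255,255))
n,l,S,c=cv2.connectedComponentsWithStats(m)
for i in range(1,n):
    if S[i,4]>40:
        r=cv2.minAreaRect(np.argwhere(l==i)[:,::-1].astype(np.float32)); print(S[i],c[i],r,cv2.boxPoints(r).round(1).tolist())
# row profile of mask near
for y in range(60,330,15): 
    xs=np.nonzero(m[y,200:480])[0]+200
    if len(xs): print(y,xs.min(),xs.max(),len(xs))
```

```text
t 39.22 [0.445  0.0165 0.2816] F [-0.0226  1.5257 -0.3834] gap 0.0343 q [-0.1589 -0.1133  1.7712  0.0017  1.4879 -1.8252]
[[ 0.9955 -0.0039 -0.0952]
 [ 0.0952  0.0024  0.9955]
 [-0.0037 -1.      0.0027]]
pred corners [[324.5005 154.3302]
 [322.4927 297.9339]]
[ 317  152   14  148 1736] [323.3157 222.7431] ((322.9308166503906, 225.54388427734375), (12.883038520812988, 147.09837341308594), 1.3019527196884155) [[314.79998779296875, 298.8999938964844], [318.20001220703125, 151.89999389648438], [331.0, 152.1999969482422], [327.70001220703125, 299.20001220703125]]
165 318 330 13
180 318 330 13
195 318 330 13
210 317 329 13
225 317 329 13
240 318 329 12
255 318 328 11
270 318 328 11
285 318 327 10
```

Run:
```python
from h import *
cm=cam('w13'); p=onz('wrist',[(324.2,153),(322.5,298.5),(317.9,200),(330.3,200)],.165,cm); print(p,np.linalg.norm(p[0]-p[1]),np.linalg.norm(p[2]-p[3]))
c=(p[0]+p[1])/2; d=p[1]-p[0]; a=np.arctan2(d[1],d[0]); print(c,a)
say([c[0],c[1],.126],down(a+np.pi/2))
```

```text
[[0.3846 0.0116 0.165 ]
 [0.493  0.0206 0.165 ]
 [0.4182 0.0103 0.165 ]
 [0.4173 0.0191 0.165 ]] 0.10875885349793887 0.008790444677733439
[0.4388 0.0161 0.165 ] 0.08327932530845615
d [ -5.5 155.4  -0.4] len 155.49781348945072 rot [-0.003  0.013 -0.004] ang 0.01392838827718412
```

Board: top-edge centre (0.439, 0.016), length 109 mm and thickness 8.8 mm, which matches the description. Descending to pinch it.

Emit:
apply_moves(
  deltas=[
    {"xyz": [-2,15,0],"twist": [-0.001,0.005,-0.002],"claw": 0.4},
    {"xyz": [-2,20,0],"twist": [-0.001,0.005,-0.002],"claw": 0.4},
    {"xyz": [-1.5,25,-0.4],"twist": [-0.001,0.003,0],"claw": 0.4},
    {"xyz": [0,25,0],"twist": [0,0,0],"claw": 0.4},
    {"xyz": [0,25,0],"twist": [0,0,0],"claw": 0.4},
    {"xyz": [0,20,0],"twist": [0,0,0],"claw": 0.4},
    {"xyz": [0,15,0],"twist": [0,0,0],"claw": 0.4},
    {"xyz": [0,10,0],"twist": [0,0,0],"claw": 0.4},
    {"xyz": [0,0,0],"twist": [0,0,0],"claw": 0.4},
    {"xyz": [0,0,0],"twist": [0,0,0],"claw": 0.4},
  ],
)

```text
t: 40.1
tool_pos: [0.439, 0.0155, 0.1261]
orientation: [-0.706, 0.707, 0.029, -0.03]
wrist_force: [0.0, -1.2, 0.3]
finger_gap: 0.034
```

Emit:
apply_moves(
  deltas=[
    {"xyz": [0,0,0],"twist": [0,0,0],"claw": 0},
    {"xyz": [0,0,0],"twist": [0,0,0],"claw": 0},
    {"xyz": [0,0,0],"twist": [0,0,0],"claw": 0},
    {"xyz": [0,0,0],"twist": [0,0,0],"claw": 0},
    {"xyz": [0,0,0],"twist": [0,0,0],"claw": 0},
    {"xyz": [0,0,0],"twist": [0,0,0],"claw": 0},
  ],
  squeeze=60,
)

```text
t: 40.6
tool_pos: [0.4404, 0.0146, 0.1276]
orientation: [-0.706, 0.707, 0.03, -0.027]
wrist_force: [-0.2, 0.8, 5.9]
finger_gap: 0.0079
```

Run:
```python
from h import *
s=rep(1); say([.4388,.0161,.126],down(.0833+np.pi/2))
```

```text
t 40.60 [0.4404 0.0146 0.1276] F [-0.1649  0.7758  5.9174] gap 0.0079 q [-0.1636  0.0356  1.9651 -0.0003  1.1377 -1.8149]
[[ 0.9967  0.003  -0.0806]
 [ 0.0806 -0.0008  0.9967]
 [ 0.003  -1.     -0.001 ]]
d [-1.4  1.6  1.6] len 2.6608269391300143 rot [ 0.001 -0.003  0.003] ang 0.0043588989435406735
```

Emit:
apply_moves(
  deltas=[
    {"xyz": [0,-5,0],"twist": [0,0,0],"claw": 0},
    {"xyz": [0,-8,0],"twist": [0,0,0],"claw": 0},
    {"xyz": [0,-12,0],"twist": [0,0,0],"claw": 0},
    {"xyz": [0,-20,0],"twist": [0,0,0],"claw": 0},
    {"xyz": [0,-25,0],"twist": [0,0,0],"claw": 0},
    {"xyz": [0,-25,0],"twist": [0,0,0],"claw": 0},
    {"xyz": [0,0,0],"twist": [0,0,0],"claw": 0},
    {"xyz": [0,0,0],"twist": [0,0,0],"claw": 0},
  ],
)

```text
t: 41.27
tool_pos: [0.4399, 0.0145, 0.2228]
orientation: [-0.706, 0.707, 0.03, -0.027]
wrist_force: [-1.7, 0.4, -1.2]
finger_gap: 0.0085
```

```bash
cat > bd.py <<'E'
from h import *
u=.0957; th=.262; UF=np.array([.5303,-.2354,0]); X=np.array([np.cos(u),np.sin(u),0]); Rn=down(u)*R.from_rotvec([-th,0,0])
def tgt(gx,gz): return UF+X*(-.0003+.001-gx)+np.array([0,0,.1196+gz])
E
python3 - <<'E'
from bd import *
s=rep(1); say(s['tool_pos'],Rn); d=tgt(.006,.06)-s['tool_pos']; print(tgt(.006,.06),Rn.inv().apply(d)*1e3)
E
```

```text
t 41.27 [0.4399 0.0145 0.2228] F [-1.7327  0.3541 -1.1985] gap 0.0085 q [-0.1634 -0.0836  1.8667 -0.001   1.3551 -1.8149]
[[ 0.9967  0.0032 -0.0808]
 [ 0.0808 -0.0015  0.9967]
 [ 0.003  -1.     -0.0018]]
d [0. 0. 0.] len 0.0 rot [-0.208  1.546  0.207] ang 1.5736038256181255
[ 0.525  -0.2359  0.1796] [257.4222  25.9965  69.9669]
```

Emit:
apply_moves(
  deltas=[
    {"xyz": [0,0,0],"twist": [-0.0149,0.1104,0.0148],"claw": 0},
    {"xyz": [0,0,0],"twist": [-0.0149,0.1104,0.0148],"claw": 0},
    {"xyz": [0,0,0],"twist": [-0.0149,0.1104,0.0148],"claw": 0},
    {"xyz": [0,0,0],"twist": [-0.0149,0.1104,0.0148],"claw": 0},
    {"xyz": [0,0,0],"twist": [-0.0149,0.1104,0.0148],"claw": 0},
    {"xyz": [0,0,0],"twist": [-0.0149,0.1104,0.0148],"claw": 0},
    {"xyz": [0,0,0],"twist": [-0.0149,0.1104,0.0148],"claw": 0},
    {"xyz": [0,0,0],"twist": [-0.0149,0.1104,0.0148],"claw": 0},
    {"xyz": [0,0,0],"twist": [-0.0149,0.1104,0.0148],"claw": 0},
    {"xyz": [0,0,0],"twist": [-0.0149,0.1104,0.0148],"claw": 0},
  ],
)

```text
t: 42.1
tool_pos: [0.4374, 0.015, 0.2192]
orientation: [-0.559, 0.665, -0.396, 0.298]
wrist_force: [-0.4, -0.5, -0.3]
finger_gap: 0.0085
```

Emit:
apply_moves(
  deltas=[
    {"xyz": [0,0,0],"twist": [-0.0149,0.1104,0.0148],"claw": 0},
    {"xyz": [0,0,0],"twist": [-0.0149,0.1104,0.0148],"claw": 0},
    {"xyz": [0,0,0],"twist": [-0.0149,0.1104,0.0148],"claw": 0},
    {"xyz": [0,0,0],"twist": [-0.0149,0.1104,0.0148],"claw": 0},
    {"xyz": [0,0,0],"twist": [0,0,0],"claw": 0},
  ],
)

```text
t: 42.52
tool_pos: [0.4379, 0.0145, 0.2191]
orientation: [-0.448, 0.588, -0.536, 0.407]
wrist_force: [-0.0, -0.2, -0.4]
finger_gap: 0.0081
```

Emit:
apply_moves(
  deltas=[
    {"xyz": [20,-1,4],"twist": [0,0,0],"claw": 0},
    {"xyz": [28,-2,4],"twist": [0,0,0],"claw": 0},
    {"xyz": [28,-2,4],"twist": [0,0,0],"claw": 0},
    {"xyz": [28,-2,4],"twist": [0,0,0],"claw": 0},
    {"xyz": [28,-2,4],"twist": [0,0,0],"claw": 0},
    {"xyz": [28,-2,4],"twist": [0,0,0],"claw": 0},
    {"xyz": [28,-2,4],"twist": [0,0,0],"claw": 0},
    {"xyz": [28,-2,4],"twist": [0,0,0],"claw": 0},
    {"xyz": [25,-1,4],"twist": [0,0,0],"claw": 0},
    {"xyz": [16,0,4],"twist": [0,0,0],"claw": 0},
  ],
)

```text
t: 43.35
tool_pos: [0.5057, -0.2391, 0.2248]
orientation: [-0.45, 0.589, -0.534, 0.407]
wrist_force: [-0.6, -1.1, -1.0]
finger_gap: 0.0084
```

Emit:
apply_moves(
  deltas=[
    {"xyz": [0,0,0],"twist": [0,0,0],"claw": 0},
    {"xyz": [0,0,0],"twist": [0,0,0],"claw": 0},
    {"xyz": [0,0,0],"twist": [0,0,0],"claw": 0},
    {"xyz": [0,0,0],"twist": [0,0,0],"claw": 0},
  ],
)

```text
t: 43.68
tool_pos: [0.5057, -0.2356, 0.2255]
orientation: [-0.45, 0.589, -0.534, 0.407]
wrist_force: [0.3, -0.6, -1.6]
finger_gap: 0.0085
```

Run:
```python
from bd import *
s=rep(1); say(tgt(.008,.06),Rn); say(tgt(.008,.003),Rn)
```

```text
t 43.68 [ 0.5057 -0.2356  0.2255] F [ 0.2568 -0.6164 -1.5747] gap 0.0085 q [-0.5066  0.3374  1.4128 -0.1491  1.6132 -0.5944]
[[ 0.0978 -0.2627  0.9599]
 [-0.9952 -0.024   0.0948]
 [-0.0018 -0.9646 -0.2637]]
d [ 2.2 39.7 28.7] len 49.036924862801094 rot [ 0.005  0.003 -0.001] ang 0.005916079783099616
d [ 2.3 94.7 43.7] len 104.32195358600222 rot [ 0.005  0.003 -0.001] ang 0.005916079783099616
```

Emit:
apply_moves(
  deltas=[
    {"xyz": [1,8,8],"twist": [0.002,0.001,0],"claw": 0},
    {"xyz": [1,10,8],"twist": [0.002,0.001,0],"claw": 0},
    {"xyz": [0,11,7],"twist": [0.001,0.001,0],"claw": 0},
    {"xyz": [0,10.7,5.7],"twist": [0,0,0],"claw": 0},
    {"xyz": [0,14,3.8],"twist": [0,0,0],"claw": 0},
    {"xyz": [0,14,3.8],"twist": [0,0,0],"claw": 0},
    {"xyz": [0,12,3.3],"twist": [0,0,0],"claw": 0},
    {"xyz": [0,8,2.2],"twist": [0,0,0],"claw": 0},
    {"xyz": [0,0,0],"twist": [0,0,0],"claw": 0},
    {"xyz": [0,0,0],"twist": [0,0,0],"claw": 0},
  ],
)

```text
t: 44.52
tool_pos: [0.5236, -0.237, 0.1296]
orientation: [-0.45, 0.586, -0.534, 0.41]
wrist_force: [0.1, 0.7, 0.0]
finger_gap: 0.0083
```

Emit:
apply_moves(
  deltas=[
    {"xyz": [0,0,0],"twist": [0,0,0],"claw": 0},
    {"xyz": [0,0,0],"twist": [0,0,0],"claw": 0},
    {"xyz": [0,0,0],"twist": [0,0,0],"claw": 0},
  ],
)

```text
t: 44.77
tool_pos: [0.5247, -0.2377, 0.1316]
orientation: [-0.45, 0.586, -0.533, 0.411]
wrist_force: [-0.5, -0.1, -1.0]
finger_gap: 0.0081
```

Run:
```python
from bd import *
s=rep(); say(tgt(.008,.003),Rn); 
im=manip.get_image('scene'); save(im,'s2')
hsv=cv2.cvtColor(im,cv2.COLOR_RGB2HSV); m=cv2.inRange(hsv,(5,150,100),(30,255,255));m[:,:220]=0;m[:,430:]=0;m[:180]=0
n,l,S,c=cv2.connectedComponentsWithStats(m); print([ (S[i].tolist(),c[i].round(1)) for i in range(1,n) if S[i,4]>40])
```

```text
t 44.77 [ 0.5247 -0.2377  0.1316] F [-0.4744 -0.0688 -0.971 ] gap 0.0081 q [-0.4962  0.4577  1.4496 -0.1451  1.4514 -0.5561]
d [-1.7  9.1  0.8] len 9.291931984253866 rot [-0.003 -0.003  0.001] ang 0.0043588989435406735
[([285, 298, 24, 48, 160], array([297.6, 318.2]))]
```

Emit:
apply_moves(
  deltas=[
    {"xyz": [-1,3,0.3],"twist": [0,0,0],"claw": 0},
    {"xyz": [-0.7,3,0.3],"twist": [0,0,0],"claw": 0},
    {"xyz": [0,3,0.3],"twist": [0,0,0],"claw": 0},
    {"xyz": [0,0,0],"twist": [0,0,0],"claw": 0},
    {"xyz": [0,0,0],"twist": [0,0,0],"claw": 0},
    {"xyz": [0,0,0],"twist": [0,0,0],"claw": 0},
  ],
)

```text
t: 45.32
tool_pos: [0.5224, -0.2357, 0.1214]
orientation: [-0.45, 0.586, -0.534, 0.41]
wrist_force: [0.5, -0.2, -1.0]
finger_gap: 0.0083
```

Emit:
apply_moves(
  deltas=[
    {"xyz": [0,1,0.3],"twist": [0,0,0],"claw": 0},
    {"xyz": [0,1,0.3],"twist": [0,0,0],"claw": 0},
    {"xyz": [0,0,0],"twist": [0,0,0],"claw": 0},
    {"xyz": [0,0,0],"twist": [0,0,0],"claw": 0},
  ],
)

```text
t: 45.65
tool_pos: [0.5227, -0.2358, 0.1198]
orientation: [-0.45, 0.586, -0.534, 0.411]
wrist_force: [-0.1, 0.4, 0.8]
finger_gap: 0.0082
```

Run:
```python
from bd import *
s=rep(); say(tgt(.0,.0),Rn)
```

```text
t 45.65 [ 0.5227 -0.2358  0.1198] F [-0.0883  0.3739  0.8474] gap 0.0082 q [-0.4952  0.4672  1.463  -0.1453  1.4305 -0.5521]
d [ 0.3 -2.   8. ] len 8.2516664983505 rot [-0.002 -0.003  0.   ] ang 0.0036055512754639895
```

Emit:
apply_moves(
  deltas=[
    {"xyz": [0,-0.5,2],"twist": [0,0,0],"claw": 0},
    {"xyz": [0,-0.5,2],"twist": [0,0,0],"claw": 0},
    {"xyz": [0,-0.3,1.5],"twist": [0,0,0],"claw": 0},
    {"xyz": [0,0,0],"twist": [0,0,0],"claw": 0},
    {"xyz": [0,0,0],"twist": [0,0,0],"claw": 0},
  ],
)

```text
t: 46.07
tool_pos: [0.528, -0.2353, 0.1195]
orientation: [-0.45, 0.587, -0.534, 0.41]
wrist_force: [-1.4, -0.5, 1.7]
finger_gap: 0.0081
```

Emit:
apply_moves(
  deltas=[
    {"xyz": [0,-0.2,1],"twist": [0,0,0],"claw": 0},
    {"xyz": [0,-0.2,1],"twist": [0,0,0],"claw": 0},
    {"xyz": [0,0,0],"twist": [0,0,0],"claw": 0},
    {"xyz": [0,0,0],"twist": [0,0,0],"claw": 0},
  ],
)

```text
t: 46.4
tool_pos: [0.5297, -0.2351, 0.1194]
orientation: [-0.45, 0.587, -0.534, 0.41]
wrist_force: [-2.8, -0.2, 4.7]
finger_gap: 0.0083
```

Run:
```python
from bd import *
s=rep(); say(tgt(.0,.0),Rn)
```

```text
t 46.40 [ 0.5297 -0.2351  0.1194] F [-2.83   -0.1837  4.7183] gap 0.0083 q [-0.4887  0.4807  1.4442 -0.1445  1.4382 -0.5467]
d [ 0.3 -0.5  1.2] len 1.3341664064126333 rot [-0.    -0.003 -0.   ] ang 0.003
```

Emit:
apply_moves(
  deltas=[
    {"xyz": [0,-0.3,1],"twist": [0,0,0],"claw": 0},
    {"xyz": [0,0,0],"twist": [0,0,0],"claw": 0.12},
    {"xyz": [0,0,0],"twist": [0,0,0],"claw": 0.15},
    {"xyz": [0,0,0],"twist": [0,0,0],"claw": 0.2},
    {"xyz": [0,0,0],"twist": [0,0,0],"claw": 0.25},
    {"xyz": [0,0,0],"twist": [0,0,0],"claw": 0.25},
    {"xyz": [0,0,0],"twist": [0,0,0],"claw": 0.25},
  ],
)

```text
t: 46.98
tool_pos: [0.5315, -0.2348, 0.1191]
orientation: [-0.451, 0.586, -0.534, 0.41]
wrist_force: [0.5, 0.2, 0.1]
finger_gap: 0.0214
```

Emit:
apply_moves(
  deltas=[
    {"xyz": [0,-4,0],"twist": [0,0,0],"claw": 0.25},
    {"xyz": [0,-8,0],"twist": [0,0,0],"claw": 0.25},
    {"xyz": [0,-12,0],"twist": [0,0,0],"claw": 0.25},
    {"xyz": [0,-20,0],"twist": [0,0,0],"claw": 0.25},
    {"xyz": [0,-25,0],"twist": [0,0,0],"claw": 0.25},
    {"xyz": [0,-30,0],"twist": [0,0,0],"claw": 0.25},
    {"xyz": [0,-30,-10],"twist": [0,0,0],"claw": 0.25},
    {"xyz": [0,-10,-30],"twist": [0,0,0],"claw": 0.25},
    {"xyz": [0,0,-30],"twist": [0,0,0],"claw": 0.25},
    {"xyz": [0,0,-30],"twist": [0,0,0],"claw": 0.25},
  ],
)

```text
t: 47.82
tool_pos: [0.4712, -0.241, 0.2825]
orientation: [-0.451, 0.586, -0.532, 0.412]
wrist_force: [-0.1, 0.1, -0.2]
finger_gap: 0.0219
```

Run:
```python
from bd import *
s=rep(1); im=manip.get_image('top'); save(im,'t3'); sc=manip.get_image('scene'); save(sc,'s3')
for nm,i in (('top',im),('scene',sc)):
    hsv=cv2.cvtColor(i,cv2.COLOR_RGB2HSV); m=cv2.inRange(hsv,(5,150,90),(32,255,255));m[:,:220]=0;m[:,480:]=0;m[:130]=0;m[400:]=0
    n,l,S,c=cv2.connectedComponentsWithStats(m); print(nm,[ (S[k].tolist(),c[k].round(1)) for k in range(1,n) if S[k,4]>30])
a=cv2.resize(im[110:300,150:500,::-1],(800,434),interpolation=cv2.INTER_CUBIC)
# last picture kept until the arm is clear
cv2.imwrite('pics/t3c.png',a)
# expected board top edge, pixel
top=UF+X*(-.0268+.16*np.sin(.262)-.0045)+np.array([0,0,.155]); Yv=np.array([-np.sin(u),np.cos(u),0])
print('pred top edge',proj('top',[top-.055*Yv,top+.055*Yv]),proj('scene',[top-.055*Yv,top+.055*Yv]))
```

```text
t 47.82 [ 0.4712 -0.241   0.2825] F [-0.0977  0.0743 -0.2098] gap 0.0219 q [-0.5438  0.2268  1.4325 -0.1555  1.6866 -0.6397]
[[ 0.0941 -0.2523  0.9631]
 [-0.9956 -0.0272  0.0901]
 [ 0.0035 -0.9673 -0.2537]]
top []
scene [([389, 140, 15, 11, 136], array([395.6, 145.3])), ([285, 289, 32, 58, 238], array([300.9, 318.3]))]
pred top edge [[448.9489 198.9767]
 [403.0795 203.7906]] [[299.7188 322.1719]
 [317.1919 286.5837]]
```

Emit:
apply_moves(
  deltas=[
    {"xyz": [-20,-20,0],"twist": [0,0,0],"claw": 0.25},
    {"xyz": [-34,-20,0],"twist": [0,0,0],"claw": 0.25},
    {"xyz": [-34,-20,0],"twist": [0,0,0],"claw": 0.25},
    {"xyz": [-34,-10,0],"twist": [0,0,0],"claw": 0.25},
    {"xyz": [-34,0,-10],"twist": [0,0,0],"claw": 0.25},
    {"xyz": [-34,0,-10],"twist": [0,0,0],"claw": 0.25},
    {"xyz": [-34,0,-10],"twist": [0,0,0],"claw": 0.25},
    {"xyz": [-34,0,-10],"twist": [0,0,0],"claw": 0.25},
    {"xyz": [-34,0,-10],"twist": [0,0,0],"claw": 0.25},
    {"xyz": [-34,0,-10],"twist": [0,0,0],"claw": 0.25},
  ],
)

```text
t: 48.75
tool_pos: [0.4005, 0.0823, 0.3634]
orientation: [-0.451, 0.586, -0.533, 0.411]
wrist_force: [1.6, -0.5, 0.5]
finger_gap: 0.0217
```

Emit:
apply_moves(
  deltas=[
    {"xyz": [-34,0,-10],"twist": [0,0,0],"claw": 0.25},
    {"xyz": [-34,0,-10],"twist": [0,0,0],"claw": 0.25},
    {"xyz": [-34,0,-10],"twist": [0,0,0],"claw": 0.25},
    {"xyz": [-20,0,0],"twist": [0,0,0],"claw": 0.25},
    {"xyz": [0,0,0],"twist": [0,0,0],"claw": 0.25},
    {"xyz": [0,0,0],"twist": [0,0,0],"claw": 0.25},
  ],
)

```text
t: 49.25
tool_pos: [0.3606, 0.2002, 0.3708]
orientation: [-0.451, 0.587, -0.533, 0.41]
wrist_force: [-0.0, -0.4, 0.5]
finger_gap: 0.0212
```

Run:
```python
from bd import *
s=rep(); im=manip.get_image('top'); save(im,'t4'); sc=manip.get_image('scene'); save(sc,'s4')
for nm,i in (('top',im),('scene',sc)):
    hsv=cv2.cvtColor(i,cv2.COLOR_RGB2HSV); m=cv2.inRange(hsv,(5,150,90),(32,255,255));m[:,:220]=0;m[:,480:]=0;m[:130]=0;m[400:]=0
    n,l,S,c=cv2.connectedComponentsWithStats(m)
    for k in range(1,n):
        if S[k,4]>30: print(nm,S[k].tolist(),c[k].round(1),cv2.boxPoints(cv2.minAreaRect(np.argwhere(l==k)[:,::-1].astype(np.float32))).round(1).tolist())
a=cv2.resize(im[115:255,150:500,::-1],(800,320),interpolation=cv2.INTER_CUBIC)
b=cv2.resize(sc[150:430,240:470,::-1],(230,280),interpolation=cv2.INTER_CUBIC)
b=cv2.resize(sc[260:400,270:420,::-1],(300,280),interpolation=cv2.INTER_CUBIC)
b2=cv2.resize(sc[150:290,340:490,::-1],(300,280),interpolation=cv2.INTER_CUBIC)
o=np.zeros((600,800,3),np.uint8);o[:320]=a;o[320:,:300]=b;o[320:,310:610]=b2;cv2.imwrite('pics/fin.png',o)
```

```text
t 49.25 [0.3606 0.2002 0.3708] F [-0.0448 -0.3999  0.4525] gap 0.0212 q [ 0.2632 -0.0542  1.5587  0.0446  1.8925  0.1756]
top [396, 199, 52, 38, 1369] [420.6 217. ] [[393.1000061035156, 203.10000610351562], [446.8999938964844, 198.39999389648438], [449.79998779296875, 231.8000030517578], [396.0, 236.39999389648438]]
scene [389, 140, 15, 11, 128] [395.5 145.2] [[389.0, 140.0], [403.0, 140.0], [403.0, 150.0], [389.0, 150.0]]
scene [285, 288, 33, 59, 250] [302.1 316.1] [[284.29998779296875, 345.6000061035156], [315.1000061035156, 287.0], [319.29998779296875, 289.20001220703125], [288.3999938964844, 347.79998779296875]]
```

View pics/fin.png

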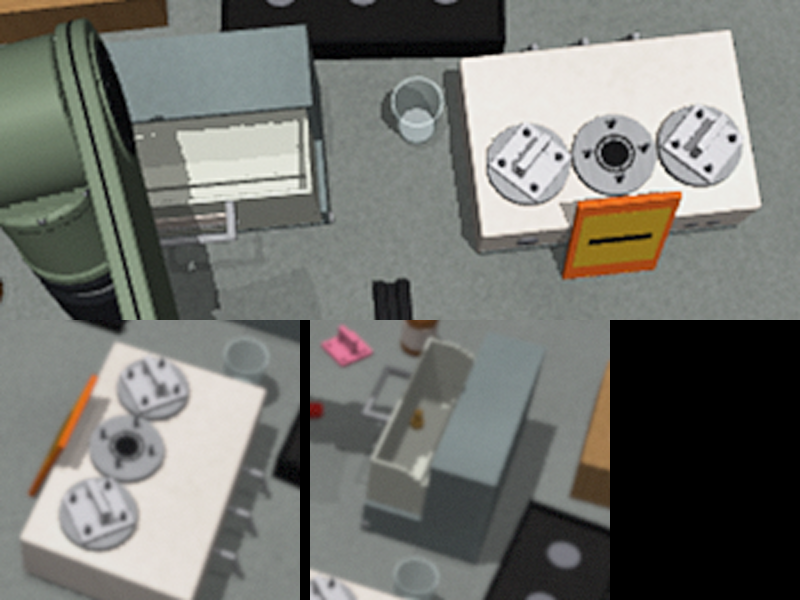

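Run:
```python
from bd import *
f=lambda L:np.array(L)/2.2857+[150,115]
b=onz('top',f([(565,278),(655,267)]),.002)+[.004,0,0]; Yv=np.array([-X[1],X[0],0])
t=[tri('top',f([(577,205)]),'scene',[(316.5,288)]),tri('top',f([(681,195)]),'scene',[(285.5,346.5)])]
T=np.array([k[0] for k in t]); print(t)
for p,n in((b,'bottom'),(T,'top')): print(n,(p-UF)@X,(p-UF)@Yv,p[:,2])
print('lean',np.arctan2((T.mean(0)-b.mean(0))@X,T[:,2].mean()))
for nm in('top0','t4'):
    im=cv2.imread('pics/%s.png'%nm); print(nm)
a=cv2.imread('pics/top0.png').astype(int);c=cv2.imread('pics/t4.png').astype(int)
for n,(x,y) in {'jar':(538,216),'beaker':(332,162)}.items(): print(n,np.abs(a-c)[y-18:y+18,x-22:x+22].mean())
```

```text
[(array([ 0.5341, -0.1797,  0.1485]), np.float64(0.0015179656896074283)), (array([ 0.5436, -0.3173,  0.0908]), np.float64(0.04133684652145365))]
bottom [-0.0368 -0.035 ] [ 0.0518 -0.0558] [0.002 0.002]
top [0.0091 0.0054] [ 0.0551 -0.0828] [0.1485 0.0908]
lean 0.34603636573819685
top0
t4
jar 6.831860269360269
beaker 6.413930976430977
```

```bash
python3 -c "
from bench import manip
print(manip.job_done())"
```

```text
the job is handed in; nothing more can be done
None
```

I handed the job in at about 49 s of the 210 s allowed, with every step done; the hand-in gave no verdict.

- **Bin:** I tilted it fully forward (about 0.70 rad estimated from the handle) and shut it again. Pushing it further shut only raised the force, with a tilt estimate of 0.012 rad (below 0.05 needed).
- **Covers:** There were two in the bin. They went on cell0 and cell2, and the last picture shows all four studs through the holes on both. The press force rose without further travel as each one seated. A wrist-picture check of the cell2 cover put it home and about 1.4 mm from centre; the cell0 cover had no such check.
- **Board:** It stands on the bench against the unit's front, roughly centred and parallel. I estimate a lean of 0.30 to 0.35 rad, more than the 15° (0.26 rad) asked for but inside the judged range.
- **Other objects:** The beaker and jar look the same in the first and last top pictures. The bottle was half hidden by the arm in the last top view. In the scene view it was at its old place.

**Checks that disagreed:**
- The second cover sat in the grip about 0.045 rad off level, so I tilted the tool to level it before fitting.
- One of the two rays used to locate the board's top edge failed because I matched the wrong corner. The lean therefore rests on the other corner and the bottom edge.

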